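Shut the loaded board case and bring its opened combination padlock to the staple

ROBOT

A 6-joint arm with a two-finger parallel gripper is mounted at the origin on a cart in front of the work surface, level with it; the furniture and walls round the work are solid. World frame = base frame: x ahead of the robot, y to its left, z up, the work surface at z = 0. Lengths are in m, angles in rad, forces in N, time in s.
With the tool pointing down it reaches from about 0.325 to 0.775 m from the base axis. Payload 5.5 kg.
Tool frame: the origin (TCP) lies midway between the tips of the shut fingers; the grasp point (between the pads) lies 19 mm behind it; z points along the fingers, y is the direction in which the jaws open and shut (so a half turn about z gives the same grasp; the last joint's range is limited). The gripper opens to 88 mm and grips with 3 to 60 N. Pads are 20 mm wide; open, the fingers measure 115 mm over their backs; the gripper's body (75 mm by 178 mm) begins 61 mm behind the grasp point.
Start: joints at [-1.197, 0.091, 1.231, -0, 1.82, -0.057], TCP at [0.251, -0.545, 0.223] pointing down, gripper open.
Joint ranges: [-2.87, 2.87], [-0.86, 2.18], [0.17, 2.46], [-1.51, 4.65], [0.06, 2.69], [-2.65, 2.65]. Speed limits (rad/s): [2.57, 2.57, 3.01, 3.14, 3.14, 3.14].

INTERFACE

Orientations are given as a unit quaternion [w, x, y, z].
In Python, from rig import * gives the robot as it stands.
- The arm moves only by the tool arm_command, never from a script. Its arguments are lists of equal length, an entry for each row: "offset": the shift along the tool's x, y, z in mm, a list of three; "spin": the turn about the tool's z in degrees. A call has 1 to 5 rows; each row is the pose to reach, as a shift and turn from the pose commanded when the call began, along the tool's axes at that moment; what a row does not reach only later rows make up. A row lasts 1/10 s, in which the tool goes at most 50 mm and 8.59 degrees, less where a joint would pass 70% of its speed; a pose out of reach is approached as far as the arm can. A call with a gripper value outside its range is refused whole. "jaw" is the finger opening in mm, from 0 to 87.8, set as the call begins (left out, the last holds). The fingers move at their own pace and stop on an object; the grip force is fixed at half the most. Time passes only in rows, so rows that repeat a pose let the fingers close. It gives the time, the measured TCP pose, the force and the opening at its end, in the units of the state.
- state(): the state, without advancing time (a new reading comes with each control period).
- camera(name): name is "side" or "top" or "wrist"; returns a dict with "img" (384x512x3 uint8, blue, green, red), "K" (3x3 intrinsics, pixels), "R" (3x3) and "t" (3): a world point X has camera coordinates R X + t. Camera axes: x right, y down, z forward; pixel columns grow to the right and rows downward; lengths in m; the calibration is good to about 2 mm. A picture is of the moment at which its call begins. There is no depth.
- close_job(): hands the job in, once; it reports no verdict.
Trained networks look in a picture, given as the dict that the camera call returned (one of the last four; its "shot" number tells which), for a name from the list of things; names that differ only in an ending like _2 or _b are one class to them, and where a whole thing is asked for, a point or a joint stands for the part that bears it (a point fixed in the world has none). Each returns a list of dicts, best first, with "conf" (0 to 1); they miss things now and then, are a little off and sometimes report something else, mostly with a low value. They report only what shows in the picture. A call takes as long as a camera call.
- search_frame(target, picture): "bbox" ([left, top, width, height] in pixels, round what is visible of it).
- masks_of(target, picture): "pixels" (384x512 bool, what is visible of it) and "bbox" ([left, top, width, height] in pixels, round what is visible of it).
- place_of(target, picture): "at" ([column, row] in pixels: a listed point, or the origin of a listed thing).
The state is a dict: "time": time; "q": joint angles; "joint_velocities": joint speeds; "joint_efforts": joint torques, N m; "ee_pos": TCP position; "tcp_rot": TCP orientation; "contact_force": force on the tool from outside, world axes, zero at the start; "moment": the same for the moment, N m; "grip_width": finger opening in m.
Only numpy, scipy, OpenCV 4.12 (cv2) and the standard library are available. Lean on these libraries where they do the work, as an engineer would, in place of code of your own. Each camera call takes 0.05 s, during which the arm holds its last target.

TASK

The boards are loaded, so close up the steel case: first push its lid fully shut, so that the staple stands up through the slot in the lid. Then turn the dial of the combination padlock in its rest, feeling for the clicks, until the white pointer sits in the notch at the red mark, pull the shackle fully open, lift the padlock by its body and put the free leg of the open shackle right through the staple. Finish while holding the padlock there, level and with the shackle still open: do not let it go, do not rest or press it on the case, and leave the flux bottle and the black marker pen where they are.

Things in the scene. Friction and masses are not known exactly. Their poses are not given: they have to be found in the camera images.
- lid (a joint): hinge of the lid of the blue-grey sheet-steel case (case 160 mm deep, 270 mm wide, 95 mm high, fixed to the bench). 0 = shut, grows as it opens; starts about 0.8 to 1.25 rad open. It stays where it is left and needs at most 3 N at its free edge to shut
- lid_hinge (a point): middle of the lid's hinge line, at the far rim of the case, 95 mm above the bench. x of this point's frame runs along the lid from its free edge to the hinge, y along the hinge line, z out of the lid's outer face (so it turns with the lid; with the lid shut it is level)
- lid_push (a point): point on the outer (upper) face of the lid, midway across, 148 mm from the hinge line and 10 mm above the hinge plane; a slotted tongue reaches 42 mm beyond it. Push here to shut the lid; shut, the face lies 105 mm above the bench. Axes as those of lid_hinge
- eye (a point): centre of the staple's eye. Staple: an upright U of 7 mm round steel bar, arch on top, fixed on the flange at the front of the case. Eye 20 mm wide, free from the shut lid's face (19 mm below this point) to the arch's underside (14 mm above it); arch top 21 mm above. Axes: x the way through the eye, from the case's front to its rear, y along the front, z up. The flange ends 14 mm in front of it
- lock_mid (a point): centre of the padlock's body, a steel block 54 x 54 x 24 mm, half-way up; 0.38 kg in all. Lies loose in its rest, dial up; lifts straight out. Axes: x toward the shackle, y across the body (grip these two sides, open to fingers within 18 mm of the middle; the rest below is 44 mm wide there), z up out of the dial face. In the rest this point is 27 mm above the bench
- knob (a point): on the dial's axis, 16 mm above the body's face: middle of the upright round black knob, 23 mm across, 20 mm tall, its top 9 mm above this point. Under it is a 43 mm black disc, its face 11 mm below this point. The axis stands 4 mm behind the middle of the lock (at lock x = -4 mm)
- dial (a joint): angle of the dial's white pointer (on disc and knob top) from the red mark on the body's shackle side; positive counter-clockwise seen from above. It clicks in a notch every 0.524 rad (0.07 N m) and starts one to three notches positive: turn it clockwise to 0. Only there (within 0.1 rad) is the shackle free. It may lag the fingers by 0.1 to 0.3 rad; let go, it settles in the nearest notch
- shackle (a joint): how far the shackle is pulled out of the body, along lock x, in m: 0 shut, 0.022 fully open (a hard stop). Freed it slides with 3 N and stays where it is left; locked it moves 2 to 4 mm at most
- shackle_legs (a point): midway between the two legs of the U-shaped shackle of 7 mm round bar, at half the body's height, 19 mm outside the body when shut; moves with the shackle. Legs along lock x at lock y = +16 and -16 mm, 39 mm over their outsides, straight from the body to 5 mm beyond this point; the bow's outside is 17 mm beyond it. Leg underside 23 mm above the bench in the rest. Axes as lock_mid
- rest: dark moulded block fixed to the bench that holds the padlock; origin on the bench under the lock's middle, x toward the shackle. A wall behind the body, a tongue between the shackle's legs (18 mm wide, 25 mm high) and two rear corner tabs keep the lock from turning and from following the shackle; its sides are open. Under the shackle there is only its foot, 44 mm wide, 5 mm high
- flux_bottle: yellow bottle with an orange nozzle, 38 mm across, 99 mm tall, loose, origin under its base; leave it alone
- toe_end (a point): end of the shackle's free leg (lock y = -16 mm); moves with the shackle. Shut, it is hidden in the body at lock x = 22 mm; fully open at lock x = 44 mm, 17 mm clear of the body's face at x = 27 mm, with the bow's inside at x = 78 mm. The other leg stays in the body. Axes as lock_mid
- marker: black marker pen lying on the bench in front of the case, 13 x 136 x 14 mm, loose, origin under its centre, y along it; leave it alone

How it is judged:
By the outcome, as a careful person would: the job done as asked, in the order asked, and still so for the second after the job is handed in, while the arm keeps its last pose, push and grip.
It also fails if it takes over 64 s, if anything falls off the work surface, if the arm or the gripper's body presses on something with over 40 N, if the wrist force passes 120 N, or if a joint passes its speed limit or range.

## Working session

There is one attempt and no reset: what is moved stays moved. The work goes in short steps, Python scripts to look and compute and a tool call to move; the robot and the scene stay as the last step left them, time stands still between calls to the robot, and variables do not carry over. Pictures are saved under pics/ and viewed, and the job is handed in when it is done.

Besides the shell and the picture viewer there is one more tool, called after "Call:" as name(argument=value, ...) on one line, values as JSON. arm_command: Moves the arm, as the interface text tells. Its arguments: {"type":"object","properties":{"offset":{"type":"array"},"spin":{"type":"array"},"jaw":{"type":"number"}},"required":["offset","spin"]}

```bash
mkdir -p pics; ls; cat > h.py <<'E'
from rig import *
import numpy as np, cv2
from scipy.spatial.transform import Rotation as Ro
def snap(name,fn):
    c=camera(name); cv2.imwrite('pics/'+fn,c['img']); return c
def ray(c,px):
    R=np.array(c['R']);t=np.array(c['t']);K=np.array(c['K'])
    d=R.T@np.linalg.inv(K)@np.array([px[0],px[1],1.]); return -R.T@t,d/np.linalg.norm(d)
def atz(c,px,z):
    o,d=ray(c,px); return o+d*(z-o[2])/d[2]
def tri(obs):
    A=np.zeros((3,3));b=np.zeros(3)
    for c,px in obs:
        o,d=ray(c,px);P=np.eye(3)-np.outer(d,d);A+=P;b+=P@o
    x=np.linalg.solve(A,b)
    return x,[np.linalg.norm((np.eye(3)-np.outer(ray(c,p)[1],ray(c,p)[1]))@(x-ray(c,p)[0])) for c,p in obs]
def proj(c,X):
    p=np.array(c['K'])@(np.array(c['R'])@np.array(X)+np.array(c['t'])); return p[:2]/p[2]
def st():
    s=state(); print('t',round(s['time'],2),'p',np.round(s['ee_pos'],4),'q',np.round(s['tcp_rot'],4),'F',np.round(s['contact_force'],1),'M',np.round(s['moment'],2),'w',round(s['grip_width'],4),'j',np.round(s['q'],3)); return s
E
python3 - <<'E'
from h import *
st()
names=['lid_hinge','lid_push','eye','lock_mid','knob','shackle_legs','rest','flux_bottle','marker','toe_end']
cs={n:snap(n,f'{n}0.png') for n in ['side','top','wrist']}
for n in names:
    obs=[]
    for k in ['side','top','wrist']:
        r=place_of(n,cs[k])[:2]
        print(n,k,[(np.round(x['at'],1).tolist(),round(x['conf'],2)) for x in r])
        if r and r[0]['conf']>.4 and k!='wrist': obs.append((cs[k],r[0]['at']))
    if len(obs)>1:
        x,e=tri(obs); print('   ',np.round(x,4),np.round(e,4))
E
```

```text
pics
t 0.0 p [ 0.2504 -0.5449  0.2215] q [-9.000e-04  9.769e-01  2.137e-01 -1.000e-04] F [-0.1  0.2 -0.4] M [-0.03  0.01 -0.02] w 0.088 j [-1.197  0.092  1.232  0.     1.82  -0.057]
lid_hinge side [([298.7, 158.3], 0.95)]
lid_hinge top [([204.3, 139.7], 0.96)]
lid_hinge wrist []
    [0.6853 0.0216 0.0985] [0.007 0.007]
lid_push side []
lid_push top [([185.3, 134.3], 0.95), ([254.1, 259.1], 0.72)]
lid_push wrist []
eye side [([241.1, 150.4], 0.86)]
eye top [([189.2, 206.4], 0.97)]
eye wrist []
    [0.5163 0.0501 0.1235] [0.0034 0.0034]
lock_mid side [([251.4, 261.4], 0.95)]
lock_mid top [([329.1, 209.8], 0.96)]
lock_mid wrist []
    [ 0.5119 -0.2914  0.0199] [0.0004 0.0004]
knob side [([285.2, 120.1], 0.65), ([245.5, 255.2], 0.46)]
knob top [([331.8, 211.3], 0.49)]
knob wrist []
    [ 0.5345 -0.2418  0.37  ] [0.0516 0.0516]
shackle_legs side []
shackle_legs top [([329.8, 192.3], 0.55)]
shackle_legs wrist []
rest side [([252.2, 261.9], 0.55), ([251.5, 266.5], 0.54)]
rest top [([331.3, 207.9], 0.53)]
rest wrist []
    [ 0.5149 -0.2964  0.0239] [0.002 0.002]
flux_bottle side [([334.8, 263.5], 0.96)]
flux_bottle top [([327.9, 132.1], 0.56)]
flux_bottle wrist []
    [ 0.7262 -0.2984 -0.0118] [0.0021 0.0021]
marker side [([199.7, 217.1], 0.52)]
marker top []
marker wrist []
toe_end side [([263.7, 265.8], 0.46)]
toe_end top [([336.7, 200.0], 0.53)]
toe_end wrist []
    [ 0.5383 -0.3111  0.0228] [0.0008 0.0008]
```

View pics/side0.png

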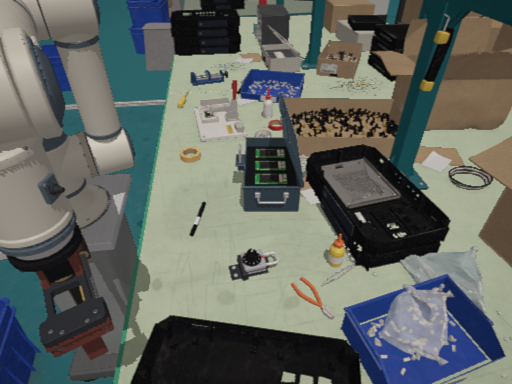

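View pics/top0.png

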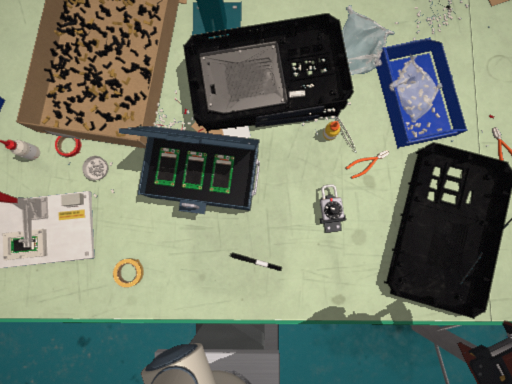

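View pics/wrist0.png

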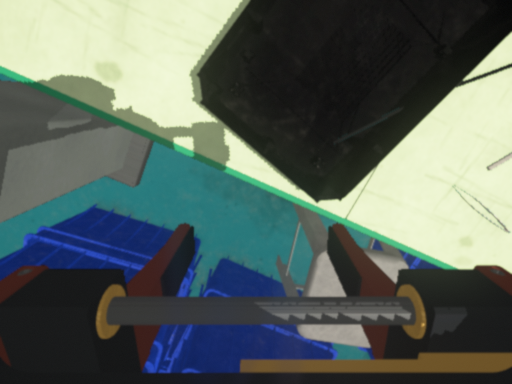

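The side view shows the case at about (270,185) with its lid standing up at (290,130), the padlock at (255,263) and the pen at (198,218). In the top view the case is at (200,170), the lid edge runs from (125,130) to (258,140), the padlock is at (331,208) and the bottle at (333,128). I'll zoom in on the details next.

```bash
python3 - <<'E'
from h import *
s=cv2.imread('pics/side0.png');t=cv2.imread('pics/top0.png')
a=cv2.resize(s[85:220,215:325],None,fx=4,fy=4,interpolation=2)
b=cv2.resize(t[110:220,110:270],None,fx=4,fy=4,interpolation=2)
cv2.imwrite('pics/a1.png',a);cv2.imwrite('pics/b1.png',b)
cs=[camera('side'),camera('top')]
# lid model projection
H=np.array([.685,.0216,.095])
for c in cs:
    print(np.round(-np.array(c['R']).T@np.array(c['t']),3))
    for yaw in (-9.6,):
        y=np.radians(yaw);X=np.array([np.cos(y),np.sin(y),0]);Y=np.array([-np.sin(y),np.cos(y),0]);Z=np.array([0,0,1.])
        for th in (.8,.95,1.1,1.25):
            out=[]
            for r,w in ((160,135),(160,-135),(190,0),(0,135),(0,-135)):
                P=H+r/1e3*(-np.cos(th)*X+np.sin(th)*Z)+w/1e3*Y
                out.append(np.round(proj(c,P)).tolist())
            print(th,out)
E
```

```text
[ 0.456 -0.848  0.692]
0.8 [[261.0, 105.0], [258.0, 151.0], [252.0, 118.0], [294.0, 137.0], [298.0, 187.0]]
0.95 [[267.0, 100.0], [265.0, 146.0], [260.0, 112.0], [294.0, 137.0], [298.0, 187.0]]
1.1 [[274.0, 96.0], [274.0, 142.0], [269.0, 108.0], [294.0, 137.0], [298.0, 187.0]]
1.25 [[281.0, 94.0], [283.0, 139.0], [279.0, 104.0], [294.0, 137.0], [298.0, 187.0]]
[ 0.443 -0.125  0.943]
0.8 [[123.0, 163.0], [249.0, 184.0], [182.0, 181.0], [151.0, 129.0], [259.0, 146.0]]
0.95 [[122.0, 153.0], [250.0, 174.0], [182.0, 169.0], [151.0, 129.0], [259.0, 146.0]]
1.1 [[122.0, 142.0], [252.0, 163.0], [182.0, 156.0], [151.0, 129.0], [259.0, 146.0]]
1.25 [[122.0, 130.0], [254.0, 151.0], [183.0, 141.0], [151.0, 129.0], [259.0, 146.0]]
```

View pics/a1.png

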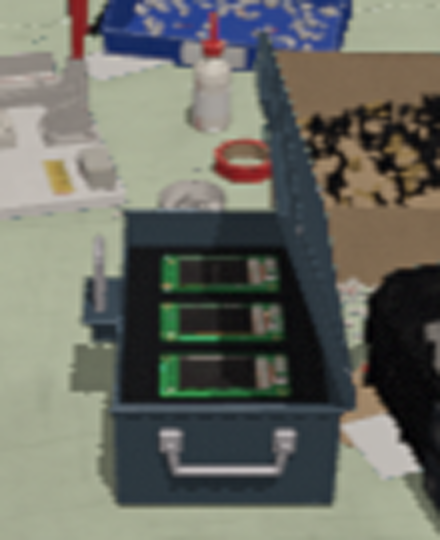

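View pics/b1.png

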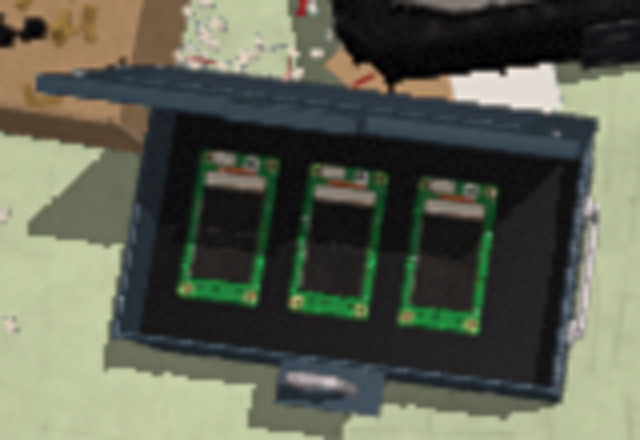

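```bash
python3 - <<'E'
from h import *
from scipy.optimize import least_squares
s,t=camera('side'),camera('top')
for p in [(139,195),(250,210)]: print(np.round(atz(t,p,.095),4))
for p in [(244,187),(299,187.5),(246.5,138)]: print('s',np.round(atz(s,p,.095),4))
def pts(v):
    x,y,yaw,th=v
    X=np.array([np.cos(yaw),np.sin(yaw),0]);Y=np.array([-np.sin(yaw),np.cos(yaw),0]);Z=np.array([0,0,1.]);H=np.array([x,y,.095])
    g=lambda a,b,z=0:H+a*X+b*Y+z*Z
    L=lambda r,w:H+r*(-np.cos(th)*X+np.sin(th)*Z)+w*Y+.01*(np.sin(th)*X+np.cos(th)*Z)
    return g,L,X,Y
def f(v):
    g,L,X,Y=pts(v)
    o=[]
    for c,P,m in [(t,g(-.16,.135),(139,195)),(t,g(-.16,-.135),(250,210)),(s,g(-.16,-.135),(244,187)),(t,L(.16,.135),(119.5,129.5)),(t,L(.16,-.135),(259,140)),(s,L(.16,.135),(281,94))]:
        o+=list(proj(c,P)-np.array(m))
    return o
r=least_squares(f,[.685,.02,-.12,1.1],loss='soft_l1')
print(r.x,np.round(r.fun,1))
g,L,X,Y=pts(r.x)
for d in (.16,.17,.175,.18): print(d,np.round(g(-d,0),4))
# eye from top ray vs heights
print(place_of('eye',t)[0]['at'], [np.round(atz(t,place_of('eye',t)[0]['at'],z),4) for z in (.115,.124)])
x=np.round(L(.148,0),4);print('push',x)
E
```

```text
[0.5432 0.1785 0.095 ]
[ 0.5065 -0.0898  0.095 ]
s [ 0.5142 -0.0919  0.095 ]
s [ 0.6638 -0.1129  0.095 ]
s [0.5477 0.1698 0.095 ]
[ 0.68619475  0.02750049 -0.09919549  1.25037149] [ 0.3  1.2  0.5 -3.  -0.3 -0.2  0.9 -0.4 -5.6  1.3  0.6 -1.6]
0.16 [0.527  0.0433 0.095 ]
0.17 [0.517  0.0443 0.095 ]
0.175 [0.5121 0.0448 0.095 ]
0.18 [0.5071 0.0453 0.095 ]
[190.3, 206.8] [array([0.5127, 0.0493, 0.115 ]), array([0.5119, 0.0474, 0.124 ])]
push [0.6493 0.0312 0.2386]
```

```bash
cat >> h.py <<'E'
def yawof(q):
    R=Ro.from_quat([q[1],q[2],q[3],q[0]]).as_matrix(); return np.degrees(np.arctan2(R[1,0],R[0,0])),R
def to(P,yaw=None):
    s=st(); y,R=yawof(s['tcp_rot']); d=R.T@(np.array(P)-np.array(s['ee_pos']))*1e3
    sp=0 if yaw is None else -((yaw-y+90)%180-90)
    print('yaw',round(y,2),'offset',np.round(d,1).tolist(),'spin',round(sp,2),'dist',round(np.linalg.norm(d)))
E
python3 - <<'E'
from h import *
to([.25,-.545,.36],-7.7)
to([.715,.018,.36],-7.7)
E
```

```text
t 2.0 p [ 0.2506 -0.5452  0.2226] q [-0.      0.9769  0.2138  0.    ] F [ 0.5 -0.1  0.7] M [ 0.02 -0.02  0.02] w 0.0882 j [-1.197  0.091  1.231  0.     1.82  -0.057]
yaw 24.68 offset [-0.4, -0.4, -137.4] spin 32.38 dist 137
t 2.0 p [ 0.2506 -0.5452  0.2226] q [-0.      0.9769  0.2138  0.    ] F [ 0.5 -0.1  0.7] M [ 0.02 -0.02  0.02] w 0.0882 j [-1.197  0.091  1.231  0.     1.82  -0.057]
yaw 24.68 offset [657.2, -317.8, -137.4] spin 32.38 dist 743
```

Call:
arm_command(offset=[[0,0,-50],[40,-20,-90],[80,-40,-120],[120,-58,-137],[164,-79,-137]], spin=[8,16,24,32.4,32.4], jaw=0)

```text
time: 2.5
ee_pos: [0.3614, -0.4112, 0.3624]
tcp_rot: [0.002, 0.998, -0.07, 0.002]
contact_force: [0.9, -0.1, -0.4]
grip_width: 0.0511
```

```bash
python3 - <<'E'
from h import *
to([.715,.018,.36],-7.7)
E
```

```text
t 2.5 p [ 0.3614 -0.4112  0.3624] q [ 0.002   0.9975 -0.0701  0.0018] F [ 0.9 -0.1 -0.4] M [ 0.03  0.05 -0.02] w 0.0511 j [-0.912  0.021  1.051 -0.     2.064  0.799]
yaw -8.03 offset [290.1, -474.5, 1.7] spin -0.33 dist 556
```

Call:
arm_command(offset=[[24,-43,0],[48,-86,0],[72,-129,0],[96,-172,0],[120,-215,0]], spin=[0,0,0,0,0])

```text
time: 3.0
ee_pos: [0.5093, -0.2132, 0.3592]
tcp_rot: [0.0, 0.998, -0.067, 0.0]
contact_force: [-0.1, -0.2, -0.1]
grip_width: 0.0112
```

Call:
arm_command(offset=[[28,-41,0],[56,-82,0],[84,-123,0],[112,-164,0],[140,-205,0]], spin=[0,0,0,0,0])

```text
time: 3.5
ee_pos: [0.6757, -0.0289, 0.3591]
tcp_rot: [0.0, 0.998, -0.067, 0.0]
contact_force: [0.9, -1.2, 0.4]
grip_width: 0.0005
```

```bash
python3 - <<'E'
from h import *
snap('side','s2.png');snap('wrist','w2.png')
to([.715,.018,.36],-7.7)
E
```

```text
t 3.6 p [ 0.6781 -0.0256  0.3529] q [-9.000e-04  9.979e-01 -6.400e-02 -3.600e-03] F [ 0.2  0.  -1.6] M [-0.    0.02  0.01] w 0.0006 j [-8.900e-02  4.190e-01  6.100e-01  2.000e-03  2.119e+00  1.611e+00]
yaw -7.34 offset [31.0, -48.0, -7.2] spin 0.36 dist 58
```

View pics/s2.png

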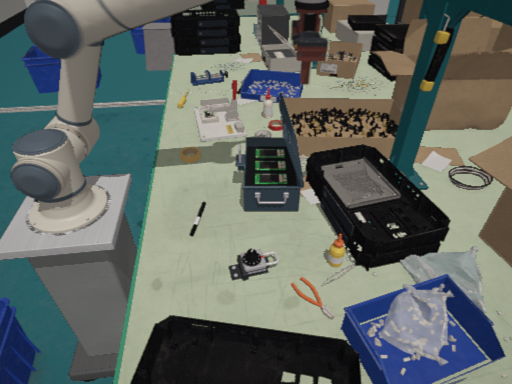

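View pics/w2.png

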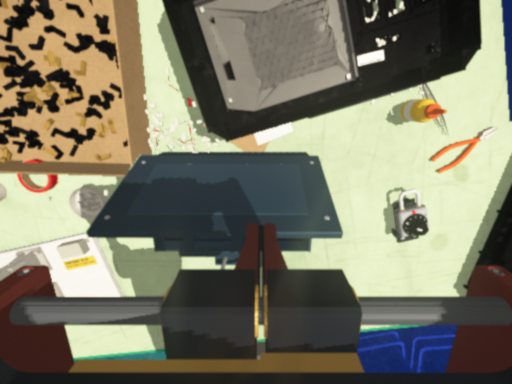

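The wrist view shows the lid's outer face: its free edge runs from (90,235) to (342,236), the hinge edge from (140,154) to (308,154), with the fingertips at (262,230). I'll fit the lid to these points.

```bash
python3 - <<'E'
from h import *
from scipy.optimize import least_squares
w=camera('wrist'); cv2.imwrite('pics/w3.png',w['img'])
for n in ['lid_hinge','lid_push','knob','lock_mid','shackle_legs','toe_end','flux_bottle']:
    print(n,[(np.round(x['at'],1).tolist(),round(x['conf'],2)) for x in place_of(n,w)[:2]])
def f(v):
    x,y,yaw,th=v
    X=np.array([np.cos(yaw),np.sin(yaw),0]);Y=np.array([-np.sin(yaw),np.cos(yaw),0]);Z=np.array([0,0,1.]);H=np.array([x,y,.095])
    L=lambda r,ww:H+r*(-np.cos(th)*X+np.sin(th)*Z)+ww*Y+.01*(np.sin(th)*X+np.cos(th)*Z)
    o=[]
    for P,m in [(L(.16,.135),(90,235)),(L(.16,-.135),(342,236)),(L(0,.135),(140,154)),(L(0,-.135),(308,154))]: o+=list(proj(w,P)-np.array(m))
    return o
r=least_squares(f,[.685,.02,-.13,1.2]);print(r.x,np.round(r.fun,1))
print(w['t'],np.round(-np.array(w['R']).T@w['t'],3))
to([.715,.018,.36],-7.7)
E
```

```text
lid_hinge []
lid_push [([208.9, 223.0], 0.8), ([408.8, 196.3], 0.24)]
knob [([416.3, 228.4], 0.57)]
lock_mid [([408.7, 217.9], 0.89)]
shackle_legs [([410.0, 197.5], 0.46), ([415.3, 230.2], 0.29)]
toe_end [([417.6, 207.3], 0.64)]
flux_bottle [([408.5, 106.4], 0.95), ([409.5, 198.6], 0.72)]
[ 0.6858013   0.0266096  -0.12457276  1.1772247 ] [-0.6  0.6 -4.  -1.3 -0.9  1.   7.4  0.2]
[0.06367017 0.56394185 0.72371202] [ 0.762 -0.035  0.513]
t 4.0 p [ 0.6739 -0.032   0.3607] q [ 1.000e-04  9.977e-01 -6.820e-02  1.200e-03] F [-0.5 -0.6 -0.6] M [ 0.    0.01 -0.  ] w 0.0005 j [-0.098  0.404  0.615 -0.     2.12   1.61 ]
yaw -7.82 offset [33.9, -55.1, 0.8] spin -0.12 dist 65
```

```bash
python3 - <<'E'
from h import *
to([.692,.028,.36],-7.5)
E
```

```text
t 4.0 p [ 0.6739 -0.032   0.3607] q [ 1.000e-04  9.977e-01 -6.820e-02  1.200e-03] F [-0.5 -0.6 -0.6] M [ 0.    0.01 -0.  ] w 0.0005 j [-0.098  0.404  0.615 -0.     2.12   1.61 ]
yaw -7.82 offset [9.8, -61.9, 0.8] spin -0.32 dist 63
```

Call:
arm_command(offset=[[5,-31,0],[10,-62,0],[10,-62,45],[10,-62,90],[10,-62,137]], spin=[0,0,0,0,0])

```text
time: 4.5
ee_pos: [0.6928, 0.0289, 0.2219]
tcp_rot: [-0.0, 0.998, -0.068, 0.002]
contact_force: [-0.1, 0.7, -0.3]
grip_width: 0.0006
```

Call:
arm_command(offset=[[-10,0,0],[-20,0,0]], spin=[0,0])

```text
time: 4.7
ee_pos: [0.6714, 0.0312, 0.2191]
tcp_rot: [0.0, 0.998, -0.068, -0.002]
contact_force: [0.1, -0.3, 0.9]
grip_width: 0.0006
```

```bash
python3 - <<'E'
from h import *
st()
c=snap('side','s4.png')
cv2.imwrite('pics/s4c.png',cv2.resize(c['img'][60:220,215:345],None,fx=4,fy=4)[:600])
E
```

```text
t 4.7 p [0.6714 0.0312 0.2191] q [ 2.000e-04  9.977e-01 -6.800e-02 -2.300e-03] F [ 0.1 -0.3  0.9] M [ 0.07  0.01 -0.01] w 0.0006 j [-0.004  0.296  1.006 -0.     1.844  1.703]
```

View pics/s4c.png

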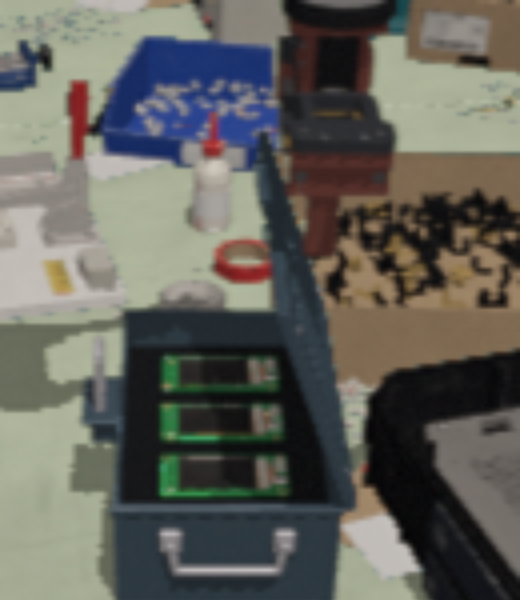

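Call:
arm_command(offset=[[-12,0,0],[-22,0,0],[-43,0,6],[-55,0,13],[-66,0,21]], spin=[0,0,0,0,0])

```text
time: 5.25
ee_pos: [0.6079, 0.0402, 0.2027]
tcp_rot: [-0.0, 0.998, -0.068, 0.002]
contact_force: [2.0, -0.2, -0.2]
grip_width: 0.0006
```

```bash
python3 - <<'E'
from h import *
st()
c=snap('side','s5.png')
cv2.imwrite('pics/s5c.png',cv2.resize(c['img'][60:220,215:345],None,fx=4,fy=4)[:600])
E
```

```text
t 5.25 p [0.6079 0.0402 0.2027] q [-0.      0.9977 -0.0679  0.0022] F [ 2.  -0.2 -0.2] M [-0.05 -0.34  0.  ] w 0.0006 j [ 0.01   0.109  1.247 -0.     1.781  1.717]
```

View pics/s5c.png

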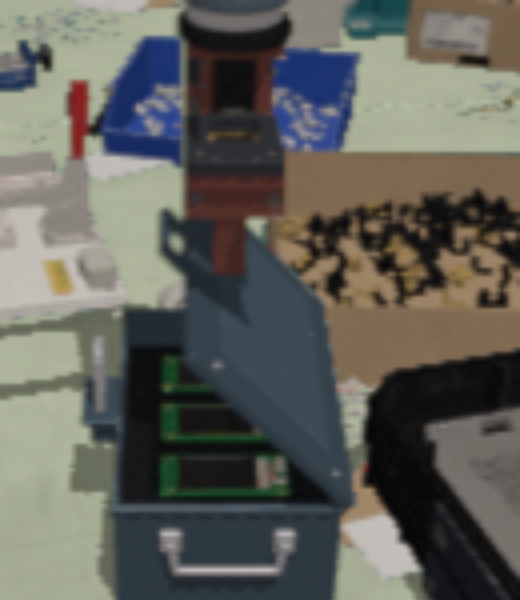

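The lid is following the fingers and is now about 0.8 rad open.

Call:
arm_command(offset=[[-11,0,10],[-20,0,20],[-28,0,32],[-35,0,44],[-41,0,57]], spin=[0,0,0,0,0])

```text
time: 5.8
ee_pos: [0.5676, 0.0458, 0.1453]
tcp_rot: [0.0, 0.998, -0.068, 0.002]
contact_force: [0.3, -0.9, 0.7]
grip_width: -0.0001
```

Call:
arm_command(offset=[[-4,0,13],[-7,0,24],[-8,0,34],[-8,0,39]], spin=[0,0,0,0])

```text
time: 6.2
ee_pos: [0.559, 0.0474, 0.105]
tcp_rot: [0.0, 0.998, -0.067, -0.0]
contact_force: [-11.2, 0.1, 26.8]
grip_width: 0.0005
```

```bash
python3 - <<'E'
from h import *
c=snap('side','s6.png')
cv2.imwrite('pics/s6c.png',cv2.resize(c['img'][60:220,215:345],None,fx=4,fy=4)[:600])
st()
E
```

```text
t 6.25 p [0.5591 0.0474 0.1055] q [ 0.      0.9977 -0.0674  0.    ] F [ 0.  -0.6  0.1] M [ 0.07 -0.03 -0.04] w 0.0005 j [ 0.024 -0.005  1.536 -0.     1.61   1.73 ]
```

View pics/s6c.png

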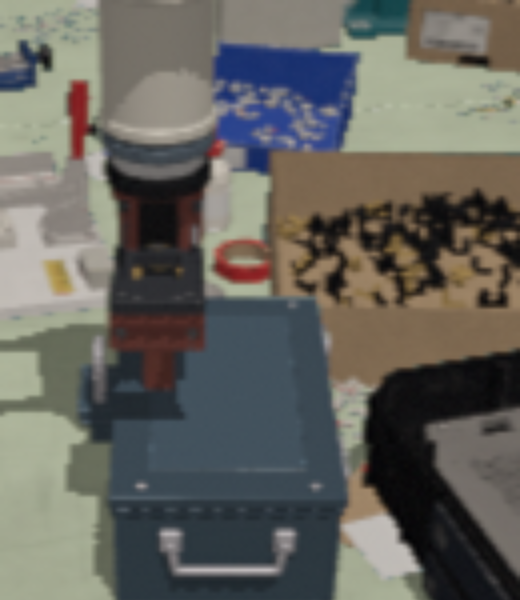

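Call:
arm_command(offset=[[0,0,1],[0,0,2],[0,0,2]], spin=[0,0,0])

```text
time: 6.55
ee_pos: [0.5595, 0.0474, 0.1053]
tcp_rot: [0.0, 0.998, -0.067, 0.001]
contact_force: [-5.0, -1.0, 10.4]
grip_width: 0.0005
```

Call:
arm_command(offset=[[0,0,-30],[0,0,-80],[5,40,-80],[5,80,-80],[5,120,-80]], spin=[0,0,0,0,0])

```text
time: 7.05
ee_pos: [0.5483, -0.0731, 0.1835]
tcp_rot: [0.0, 0.998, -0.067, 0.001]
contact_force: [0.7, -0.2, 0.7]
grip_width: 0.0003
```

```bash
python3 - <<'E'
from h import *
to([.50,-.29,.20],0)
c=snap('side','s7.png')
cv2.imwrite('pics/s7c.png',cv2.resize(c['img'][60:220,215:345],None,fx=4,fy=4)[:600])
t=snap('top','t7.png')
cv2.imwrite('pics/t7c.png',cv2.resize(t['img'][110:230,110:270],None,fx=4,fy=4))
o=[]
for k in (c,t):
    r=place_of('eye',k)[:2]; print([(np.round(x['at'],1).tolist(),round(x['conf'],2)) for x in r]); o.append((k,r[0]['at']))
print(tri(o))
w=snap('wrist','w7.png')
for n in ['eye','lock_mid','knob','shackle_legs','toe_end']:
    print(n,[(np.round(x['at'],1).tolist(),round(x['conf'],2)) for x in place_of(n,w)[:2]])
E
```

```text
t 7.05 p [ 0.5483 -0.0731  0.1835] q [ 0.000e+00  9.978e-01 -6.670e-02  7.000e-04] F [ 0.7 -0.2  0.7] M [ 0.01 -0.02  0.01] w 0.0003 j [-0.194 -0.041  1.434  0.     1.747  1.51 ]
yaw -7.65 offset [-19.0, 221.4, -16.6] spin -7.65 dist 223
[([238.3, 150.3], 0.88), ([248.3, 265.4], 0.26)]
[([189.2, 209.4], 0.8)]
(array([0.50857946, 0.04963117, 0.1248176 ]), [np.float64(0.002746781819682242), np.float64(0.002746781819682543)])
eye [([133.7, 257.9], 0.79), ([139.5, 226.3], 0.57)]
lock_mid [([449.8, 182.3], 0.81)]
knob [([462.6, 192.3], 0.86)]
shackle_legs [([445.5, 143.1], 0.81), ([434.6, 178.4], 0.61)]
toe_end [([459.0, 158.3], 0.63)]
```

View pics/s7c.png

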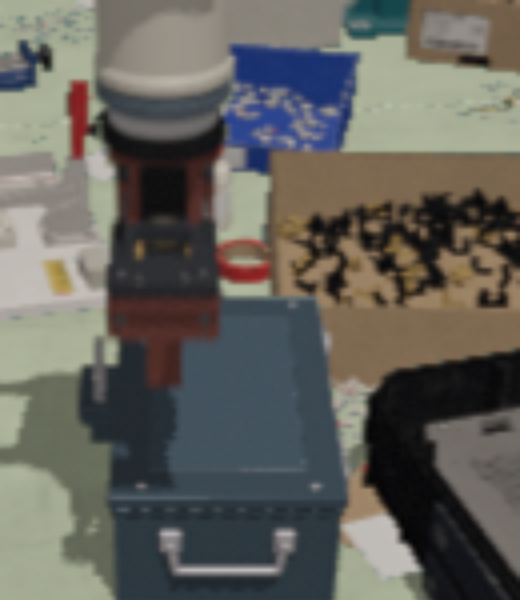

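View pics/t7c.png

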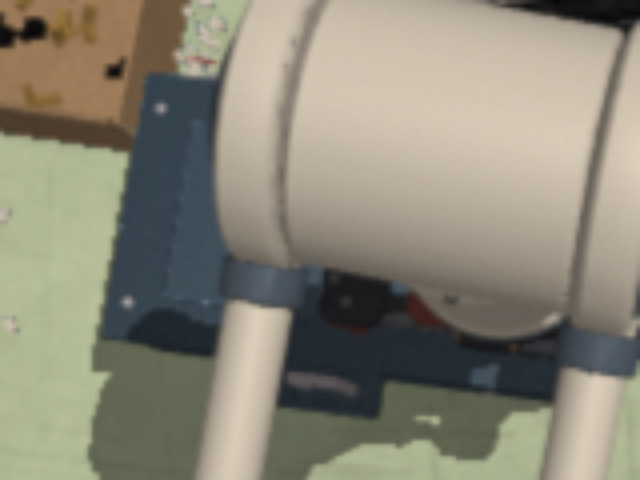

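View pics/w7.png

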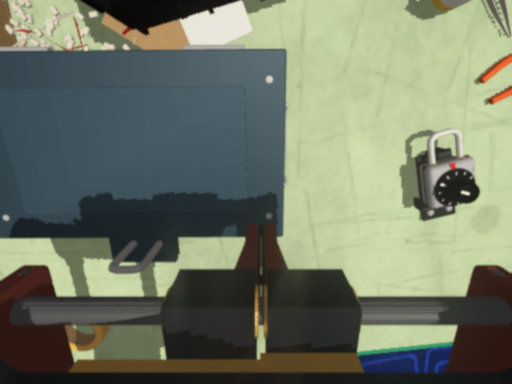

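Lid is shut flat and the staple stands up through the slot (arch at (135,255) in the wrist view). The padlock is at (448,185). Next I move over it.

Call:
arm_command(offset=[[-4,45,0],[-8,90,0],[-12,135,0],[-16,180,0],[-20,221,10]], spin=[-4,-7.6,-7.6,-7.6,-7.6], jaw=50)

```text
time: 8.05
ee_pos: [0.4988, -0.2899, 0.1745]
tcp_rot: [0.001, 1.0, -0.001, 0.001]
contact_force: [0.3, -0.5, -0.3]
grip_width: 0.0371
```

```bash
python3 - <<'E'
from h import *
st()
w=snap('wrist','w8.png'); s=camera('side'); t=camera('top')
cv2.imwrite('pics/w8c.png',cv2.resize(w['img'][60:260,180:380],None,fx=3,fy=3,interpolation=2))
for n in ['lock_mid','knob','shackle_legs','toe_end']:
    o=[]
    for k,c in (('w',w),('s',s),('t',t)):
        r=place_of(n,c)[:1]; print(n,k,[(np.round(x['at'],1).tolist(),round(x['conf'],2)) for x in r])
        if k=='w': print('  atz',np.round(atz(w,r[0]['at'],.055 if n=='knob' else .027),4))
        if r and r[0]['conf']>.45:o.append((c,r[0]['at']))
    if len(o)>1: print('  ',[np.round(z,4) for z in tri(o)])
E
```

```text
t 8.05 p [ 0.4988 -0.2899  0.1745] q [ 9.0e-04  1.0e+00 -6.0e-04  1.4e-03] F [ 0.3 -0.5 -0.3] M [ 0.04 -0.01  0.06] w 0.0371 j [-0.585  0.022  1.388 -0.     1.729  0.986]
lock_mid w [([264.8, 167.4], 0.8)]
  atz [ 0.5149 -0.2937  0.027 ]
lock_mid s [([249.9, 261.7], 0.79)]
lock_mid t [([188.4, 191.4], 0.71)]
   [array([ 0.5271, -0.1459, -0.015 ]), array([0.1499, 0.0911, 0.2258])]
knob w [([265.1, 177.7], 0.82)]
  atz [ 0.5099 -0.2936  0.055 ]
knob s [([248.7, 254.2], 0.51)]
knob t []
   [array([ 0.5066, -0.2932,  0.0482]), array([0.0016, 0.0016])]
shackle_legs w [([260.7, 127.8], 0.91)]
  atz [ 0.5596 -0.2891  0.027 ]
shackle_legs s [([272.3, 255.9], 0.52)]
shackle_legs t [([328.9, 195.7], 0.4)]
   [array([ 0.5615, -0.2895,  0.031 ]), array([0.0017, 0.0017])]
toe_end w [([277.7, 149.3], 0.71)]
  atz [ 0.5358 -0.3083  0.027 ]
toe_end s [([263.8, 262.7], 0.63)]
toe_end t [([335.1, 198.6], 0.57)]
   [array([ 0.5388, -0.3071,  0.0303]), array([0.0027, 0.0011, 0.0022])]
```

View pics/w8c.png

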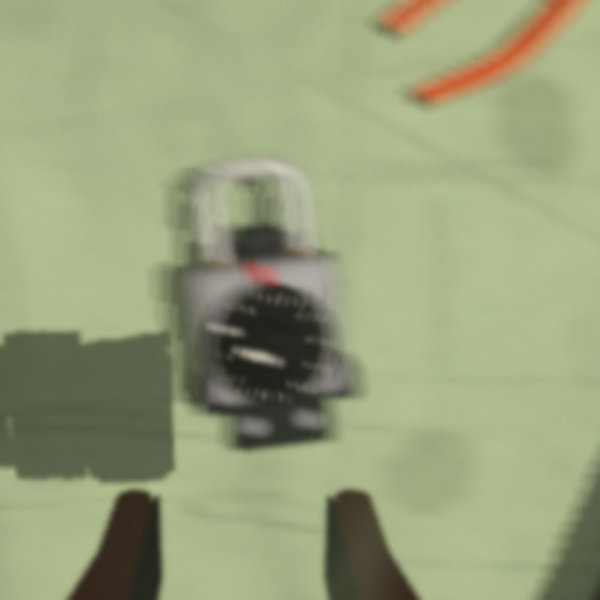

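The picture is motion-blurred; the pointer points left. I'll look again now the arm is still.

```bash
python3 - <<'E'
from h import *
st()
w=snap('wrist','w9.png')
cv2.imwrite('pics/w9c.png',cv2.resize(w['img'][100:220,210:330],None,fx=5,fy=5,interpolation=2))
P={}
for n,z in (('lock_mid',.027),('knob',.055),('shackle_legs',.027),('toe_end',.027)):
    r=place_of(n,w)[:1]; P[n]=atz(w,r[0]['at'],z);print(n,np.round(r[0]['at'],1),np.round(P[n],4))
st()
E
```

```text
t 8.8 p [ 0.4987 -0.288   0.1731] q [ 1.e-04  1.e+00 -7.e-04  1.e-04] F [-0.1 -0.3  0.8] M [-0.01 -0.02 -0.  ] w 0.0502 j [-0.583  0.022  1.39   0.     1.729  0.99 ]
lock_mid [269.6 167.6] [ 0.5145 -0.2971  0.027 ]
knob [267.7 180.1] [ 0.5072 -0.2942  0.055 ]
shackle_legs [261.4 128.9] [ 0.558  -0.2877  0.027 ]
toe_end [279.2 147. ] [ 0.5381 -0.3077  0.027 ]
t 9.05 p [ 0.4985 -0.2884  0.1729] q [-0.      1.     -0.0011 -0.    ] F [-0.1 -0.1 -0.7] M [ 0.08 -0.03 -0.02] w 0.0503 j [-0.584  0.022  1.39   0.     1.729  0.989]
```

View pics/w9c.png

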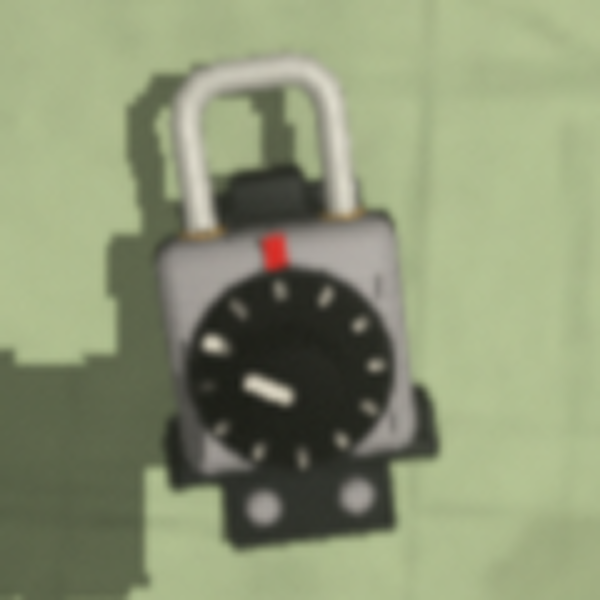

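```bash
python3 - <<'E'
from h import *
w=camera('wrist');s=st()
f=lambda x,y,z:atz(w,(210+(x+.5)/5-.5,100+(y+.5)/5-.5),z)
for n,x,y,z in [('disc',290,367,.044),('knobptr',269,390,.064),('TL',165,248,.039),('TR',392,213,.039),('BR',412,448,.039),('red',273,252,.039),('legLb',201,225,.031),('legLt',188,110,.031),('legRb',342,205,.031),('legRt',330,100,.031),('bow',262,62,.029),('plateL',235,545,.02),('plateR',393,527,.02)]:
    print(n,np.round(f(x,y,z),4))
E
```

```text
t 9.1 p [ 0.4985 -0.2884  0.1729] q [-0.      1.     -0.0011 -0.    ] F [-0.1 -0.7 -0.5] M [0.   0.01 0.04] w 0.0499 j [-0.584  0.022  1.39  -0.     1.729  0.989]
disc [ 0.5121 -0.2947  0.044 ]
knobptr [ 0.5121 -0.2899  0.064 ]
TL [ 0.5374 -0.2677  0.039 ]
TR [ 0.5447 -0.3166  0.039 ]
BR [ 0.492  -0.3225  0.039 ]
red [ 0.5364 -0.291   0.039 ]
legLb [ 0.5412 -0.2752  0.031 ]
legLt [ 0.5659 -0.2728  0.031 ]
legRb [ 0.5455 -0.3063  0.031 ]
legRt [ 0.5678 -0.3034  0.031 ]
bow [ 0.5757 -0.2888  0.029 ]
plateL [ 0.4613 -0.282   0.02  ]
plateR [ 0.4659 -0.3208  0.02  ]
```

The pointer marks are at (213,343) and (269,390) in the crop, and the red mark is at (273,252). The dial is about +62°, which is two notches, and the lock's yaw is about +7°. Next I grip the knob.

```bash
python3 - <<'E'
from h import *
to([.511,-.295,.049],0)
E
```

```text
t 9.1 p [ 0.4985 -0.2884  0.1729] q [-0.      1.     -0.0011 -0.    ] F [-0.1 -0.7 -0.5] M [0.   0.01 0.04] w 0.0499 j [-0.584  0.022  1.39  -0.     1.729  0.989]
yaw -0.12 offset [12.5, 6.6, 123.9] spin -0.12 dist 125
```

Call:
arm_command(offset=[[12,6.5,40],[12,6.5,80],[12,6.5,105],[12,6.5,118],[12,6.5,124]], spin=[0,0,0,0,0])

```text
time: 9.6
ee_pos: [0.51, -0.2946, 0.0476]
tcp_rot: [-0.001, 1.0, -0.001, -0.001]
contact_force: [0.0, -0.2, 0.2]
grip_width: 0.0498
```

```bash
python3 - <<'E'
from h import *
st();w=snap('wrist','w10.png')
E
```

```text
t 9.6 p [ 0.51   -0.2946  0.0476] q [-5.0e-04  1.0e+00 -1.1e-03 -8.0e-04] F [ 0.  -0.2  0.2] M [-0.01  0.05  0.05] w 0.0498 j [-0.582  0.1    1.532 -0.     1.511  0.991]
```

View pics/w10.png

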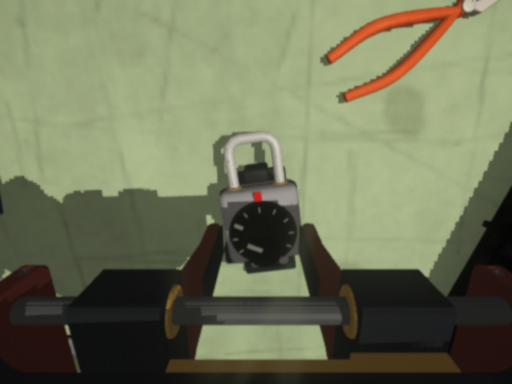

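Call:
arm_command(offset=[[0,0,0],[0,0,0],[0,0,0],[0,0,0],[0,0,0]], spin=[0,0,0,0,0], jaw=10)

```text
time: 10.15
ee_pos: [0.5111, -0.2956, 0.0502]
tcp_rot: [0.001, 1.0, -0.001, 0.001]
contact_force: [-0.3, -1.6, 2.9]
grip_width: 0.0222
```

```bash
python3 - <<'E'
from h import *
st()
E
```

```text
t 10.15 p [ 0.5111 -0.2956  0.0502] q [ 9.0e-04  1.0e+00 -1.1e-03  9.0e-04] F [-0.3 -1.6  2.9] M [-0.21 -0.1  -0.02] w 0.0222 j [-0.582  0.098  1.53  -0.     1.511  0.991]
```

Call:
arm_command(offset=[[0,0,0],[0,0,0],[0,0,0],[0,0,0],[0,0,0]], spin=[7,14,21,28,35])

```text
time: 10.65
ee_pos: [0.5109, -0.2961, 0.0503]
tcp_rot: [0.001, 0.953, -0.304, 0.001]
contact_force: [-1.5, -3.9, 4.1]
grip_width: 0.0224
```

Call:
arm_command(offset=[[0,0,0],[0,0,0],[0,0,0],[0,0,0],[0,0,0]], spin=[7,14,21,28,34])

```text
time: 11.15
ee_pos: [0.5105, -0.2964, 0.0502]
tcp_rot: [0.001, 0.822, -0.569, 0.001]
contact_force: [-2.7, -3.3, 4.9]
grip_width: 0.0219
```

```bash
python3 - <<'E'
from h import *
s=st();print(yawof(s['tcp_rot'])[0]);w=snap('wrist','w11.png');s=snap('side','s11.png')
cv2.imwrite('pics/s11c.png',cv2.resize(s['img'][210:300,200:320],None,fx=5,fy=5))
E
```

```text
t 11.15 p [ 0.5105 -0.2964  0.0502] q [ 0.0011  0.8221 -0.5694  0.0011] F [-2.7 -3.3  4.9] M [-0.51  0.4   0.08] w 0.0219 j [-5.820e-01  9.800e-02  1.530e+00 -2.000e-03  1.512e+00  2.200e+00]
-69.41633140916527
```

View pics/w11.png

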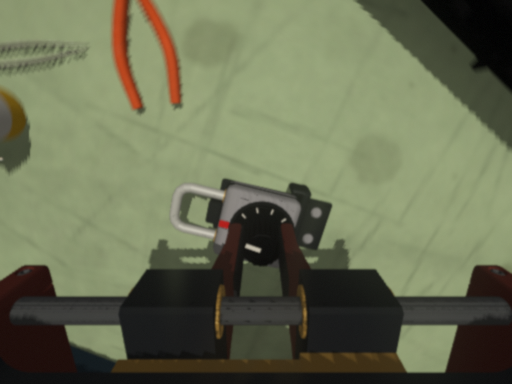

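Call:
arm_command(offset=[[0,0,0],[0,0,0],[0,0,0],[0,0,-40],[0,0,-80]], spin=[0,0,0,0,-8], jaw=60)

```text
time: 11.75
ee_pos: [0.5096, -0.2937, 0.1274]
tcp_rot: [-0.0, 0.862, -0.507, -0.003]
contact_force: [0.5, -0.7, 1.1]
grip_width: 0.0578
```

Call:
arm_command(offset=[[0,0,-20],[0,0,-40],[0,0,-40],[0,0,-40],[0,0,-40]], spin=[-8,-16,-24,-32,-40])

```text
time: 12.25
ee_pos: [0.5107, -0.2943, 0.1686]
tcp_rot: [-0.0, 0.984, -0.18, -0.0]
contact_force: [0.4, 0.3, 0.4]
grip_width: 0.0597
```

Call:
arm_command(offset=[[0,0,0],[0,0,0],[0,0,0],[0,0,0],[0,0,0]], spin=[-8,-16,-24,-28.5,-28.5])

```text
time: 12.75
ee_pos: [0.5106, -0.2943, 0.1684]
tcp_rot: [-0.001, 0.998, 0.065, -0.0]
contact_force: [-0.8, -0.5, -0.8]
grip_width: 0.0599
```

```bash
python3 - <<'E'
from h import *
s=st();print(yawof(s['tcp_rot'])[0]);w=snap('wrist','w12.png')
cv2.imwrite('pics/w12c.png',cv2.resize(w['img'][100:220,200:320],None,fx=5,fy=5,interpolation=2))
for n,z in (('lock_mid',.027),('knob',.055),('shackle_legs',.027),('toe_end',.027)):
    r=place_of(n,w)[:1]
    if r: print(n,np.round(r[0]['at'],1),np.round(atz(w,r[0]['at'],z),4))
E
```

```text
t 12.75 p [ 0.5106 -0.2943  0.1684] q [-5.000e-04  9.979e-01  6.530e-02 -3.000e-04] F [-0.8 -0.5 -0.8] M [ 0.02  0.04 -0.03] w 0.0599 j [-5.810e-01  5.900e-02  1.360e+00  1.000e-03  1.723e+00  8.590e-01]
7.490181746997025
lock_mid [264.4 180.7] [ 0.5125 -0.297   0.027 ]
knob [260.3 190.8] [ 0.5085 -0.2929  0.055 ]
shackle_legs [266. 139.] [ 0.5597 -0.2925  0.027 ]
toe_end [275.8 157.1] [ 0.5412 -0.306   0.027 ]
```

View pics/w12c.png

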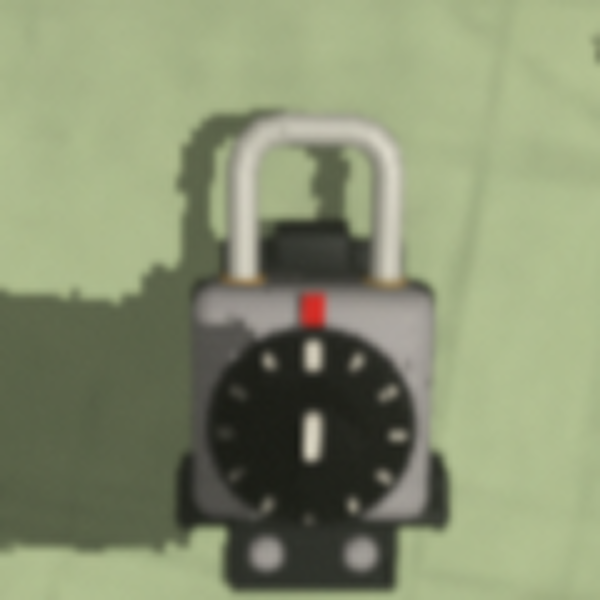

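The pointer now sits at the red mark (knob bar at (312,435), disc mark at (313,355), red at (313,308)). Next I grip the shackle legs.

```bash
python3 - <<'E'
from h import *
w=camera('wrist');s=st();y,R=yawof(s['tcp_rot'])
f=lambda x,y,z:atz(w,(200+(x+.5)/5-.5,100+(y+.5)/5-.5),z)
X=R[:,0];
for n,x,y_,z,lx in [('bow',317,116,.027,.063),('legL',244,282,.031,.027),('legR',389,282,.031,.027),('disc',312,427,.044,-.004),('frontedge',313,290,.039,.027),('rearcorner',313,525,.039,-.027)]:
    p=f(x,y_,z); d=R.T@(p-np.array(s['ee_pos']))*1e3
    print(n,np.round(p,4),'tool xy',np.round(d,1),'-> lock mid tool x',round(d[0]-lx*1e3,1))
E
```

```text
t 13.05 p [ 0.5105 -0.2948  0.1688] q [-1.000e-04  9.979e-01  6.400e-02 -1.000e-04] F [-0.1  0.3 -0.3] M [-0.07 -0.01  0.03] w 0.0598 j [-0.581  0.059  1.36   0.     1.723  0.861]
bow [ 0.5763 -0.2876  0.027 ] tool xy [ 66.2   1.3 141.8] -> lock mid tool x 3.2
legL [ 0.5393 -0.2761  0.031 ] tool xy [ 30.9 -14.8 137.8] -> lock mid tool x 3.9
legR [ 0.5433 -0.3079  0.031 ] tool xy [ 30.8  17.2 137.8] -> lock mid tool x 3.8
disc [ 0.5118 -0.2947  0.044 ] tool xy [1.300e+00 1.000e-01 1.248e+02] -> lock mid tool x 5.3
frontedge [ 0.5409 -0.2912  0.039 ] tool xy [ 30.5   0.4 129.8] -> lock mid tool x 3.5
rearcorner [ 0.4875 -0.2981  0.039 ] tool xy [-23.3   0.4 129.8] -> lock mid tool x 3.7
```

Call:
arm_command(offset=[[25,0.5,30],[46.5,0.5,70],[46.5,0.5,110],[46.5,0.5,140],[46.5,0.5,153]], spin=[0,0,0,0,0])

```text
time: 13.55
ee_pos: [0.5549, -0.2881, 0.0115]
tcp_rot: [-0.002, 0.998, 0.064, -0.003]
contact_force: [0.5, 0.6, 0.6]
grip_width: 0.0598
```

Call:
arm_command(offset=[[0,0,0],[0,0,0],[0,0,0],[0,0,0]], spin=[0,0,0,0], jaw=25)

```text
time: 13.95
ee_pos: [0.5581, -0.2902, 0.0187]
tcp_rot: [0.001, 0.998, 0.064, 0.002]
contact_force: [0.4, 0.9, 2.7]
grip_width: 0.0382
```

```bash
python3 - <<'E'
from h import *
st();w=snap('wrist','w13.png');s=snap('side','s13.png')
cv2.imwrite('pics/s13c.png',cv2.resize(s['img'][210:300,200:320],None,fx=5,fy=5))
E
```

```text
t 13.95 p [ 0.5581 -0.2902  0.0187] q [0.0012 0.9979 0.0643 0.0019] F [0.4 0.9 2.7] M [ 0.04 -0.06 -0.06] w 0.0382 j [-0.534  0.218  1.454  0.     1.465  0.908]
```

View pics/w13.png

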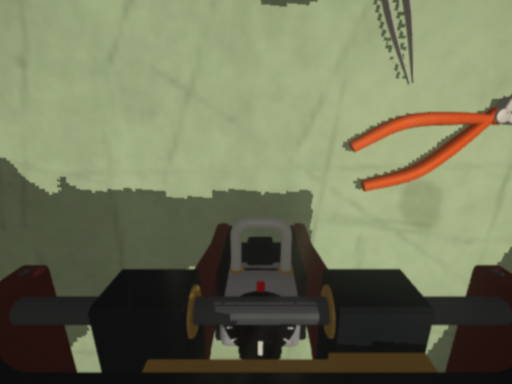

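View pics/s13c.png

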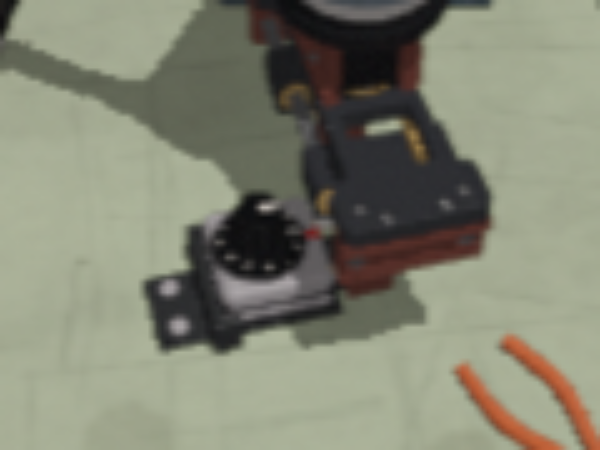

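Call:
arm_command(offset=[[4,0,0],[9,0,0],[14,0,0],[18,0,0],[21,0,0]], spin=[0,0,0,0,0])

```text
time: 14.55
ee_pos: [0.5776, -0.2877, 0.0174]
tcp_rot: [0.001, 0.998, 0.064, 0.0]
contact_force: [-2.6, -2.4, 5.1]
grip_width: 0.0379
```

Call:
arm_command(offset=[[1,0,0],[2,0,0],[2.5,0,0],[2.5,0,0]], spin=[0,0,0,0])

```text
time: 14.95
ee_pos: [0.58, -0.2873, 0.0171]
tcp_rot: [0.001, 0.998, 0.064, 0.0]
contact_force: [-2.8, -3.2, 5.8]
grip_width: 0.0384
```

```bash
python3 - <<'E'
from h import *
st();w=snap('wrist','w14.png')
E
```

```text
t 14.95 p [ 0.58   -0.2873  0.0171] q [9.000e-04 9.979e-01 6.430e-02 2.000e-04] F [-2.8 -3.2  5.8] M [-0.22  0.65  0.11] w 0.0384 j [-5.120e-01  2.700e-01  1.397e+00 -1.000e-03  1.474e+00  9.310e-01]
```

View pics/w14.png

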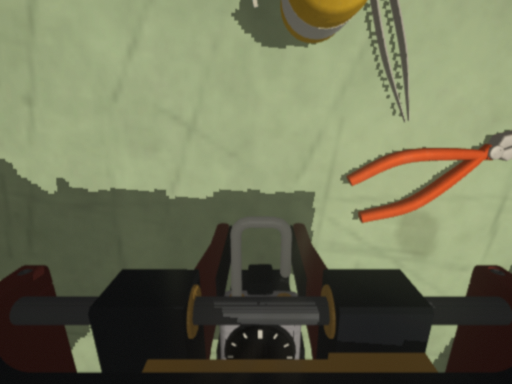

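Call:
arm_command(offset=[[1,0,0],[2,0,0],[3,0,0],[3,0,0]], spin=[0,0,0,0])

```text
time: 15.4
ee_pos: [0.5811, -0.287, 0.0163]
tcp_rot: [0.0, 0.998, 0.064, -0.002]
contact_force: [-7.8, -1.8, 6.6]
grip_width: 0.0377
```

Call:
arm_command(offset=[[0,0,0],[0,0,0],[0,0,-40],[-25,0,-90],[-60,0,-140]], spin=[0,0,0,0,0], jaw=75)

```text
time: 15.9
ee_pos: [0.533, -0.2918, 0.1428]
tcp_rot: [-0.0, 0.998, 0.065, -0.0]
contact_force: [0.8, -0.0, 0.7]
grip_width: 0.0732
```

Call:
arm_command(offset=[[-8,0,0],[-8,0,0],[-8,0,0]], spin=[0,0,0])

```text
time: 16.2
ee_pos: [0.5248, -0.293, 0.1402]
tcp_rot: [-0.001, 0.998, 0.064, -0.001]
contact_force: [0.3, 0.3, -1.0]
grip_width: 0.0749
```

```bash
python3 - <<'E'
from h import *
w=snap('wrist','w15.png')
cv2.imwrite('pics/w15c.png',cv2.resize(w['img'][80:230,180:340],None,fx=4,fy=4,interpolation=2))
s=st()
E
```

```text
t 16.25 p [ 0.5248 -0.2928  0.1396] q [-0.0011  0.9979  0.0646 -0.0012] F [-0.2  1.1 -0.5] M [ 0.01 -0.02  0.01] w 0.0751 j [-0.566  0.096  1.372  0.     1.677  0.876]
```

View pics/w15c.png

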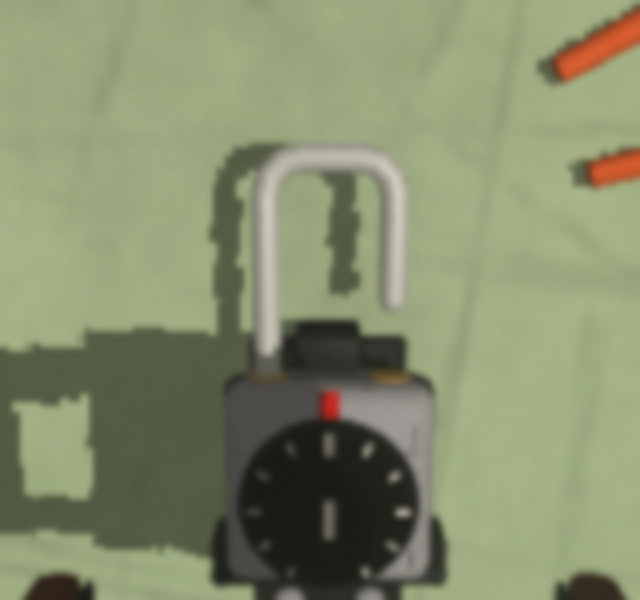

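```bash
python3 - <<'E'
from h import *
w=camera('wrist');s=st();y,R=yawof(s['tcp_rot'])
f=lambda x,y,z:atz(w,(180+(x+.5)/4-.5,80+(y+.5)/4-.5),z)
for n,x,y_,z,lx in [('bow',335,143,.027,.085),('toe',394,310,.027,.044),('bodyfront',330,381,.039,.027),('bodyrear',330,582,.039,-.027),('disc',329,506,.044,-.004),('legL',268,350,.031,0.03)]:
    p=f(x,y_,z); d=R.T@(p-np.array(s['ee_pos']))*1e3
    print(n,np.round(p,4),'tool xy',np.round(d,1),'-> lock mid tool x',round(d[0]-lx*1e3,1))
E
```

```text
t 16.3 p [ 0.5248 -0.2927  0.1394] q [-0.0012  0.9979  0.0647 -0.0014] F [ 0.7 -0.  -0.3] M [-0.02  0.01 -0.  ] w 0.0751 j [-0.566  0.096  1.372  0.     1.677  0.876]
bow [ 0.599  -0.2843  0.027 ] tool xy [ 74.9   1.5 112.2] -> lock mid tool x -10.1
toe [ 0.5605 -0.3044  0.027 ] tool xy [ 34.2  16.5 112.3] -> lock mid tool x -9.8
bodyfront [ 0.5431 -0.2904  0.039 ] tool xy [ 18.7   0.3 100.4] -> lock mid tool x -8.3
bodyrear [ 0.4894 -0.2974  0.039 ] tool xy [-35.5   0.3 100.5] -> lock mid tool x -8.5
disc [ 0.5123 -0.2941  0.044 ] tool xy [-12.3  -0.   95.5] -> lock mid tool x -8.3
legL [ 0.5471 -0.2741  0.031 ] tool xy [ 24.8 -15.3 108.4] -> lock mid tool x -5.2
```

The shackle is open: the toe is at (394,308) in the crop, clear of the body edge at (330,380). My measurement gives 21 ± 1 mm of travel, so I'll regrip and pull firmly against the stop to be sure.

Call:
arm_command(offset=[[27,0.5,30],[53,0.5,70],[53,0.5,105],[53,0.5,122]], spin=[0,0,0,0], jaw=60)

```text
time: 16.7
ee_pos: [0.5758, -0.285, 0.0131]
tcp_rot: [-0.003, 0.998, 0.065, -0.004]
contact_force: [-0.2, 0.8, -0.3]
grip_width: 0.06
```

Call:
arm_command(offset=[[0,0,0],[0,0,0],[0,0,0],[0,0,0]], spin=[0,0,0,0], jaw=25)

```text
time: 17.1
ee_pos: [0.5788, -0.288, 0.0227]
tcp_rot: [0.001, 0.998, 0.064, 0.002]
contact_force: [0.3, 0.3, 2.2]
grip_width: 0.0383
```

Call:
arm_command(offset=[[2,0,0],[4,0,0],[5,0,0],[5,0,0]], spin=[0,0,0,0])

```text
time: 17.5
ee_pos: [0.5796, -0.2877, 0.0209]
tcp_rot: [0.0, 0.998, 0.064, -0.003]
contact_force: [-13.2, -1.4, 6.3]
grip_width: 0.0382
```

It moved less than 1 mm under 13 N, so the shackle is at its hard stop. I release it and go to grip the body.

Call:
arm_command(offset=[[-1.5,0,0],[-1.5,0,0],[-1.5,0,0],[-1.5,0,-40],[-30,0,-85]], spin=[0,0,0,0,0], jaw=80)

```text
time: 18.0
ee_pos: [0.555, -0.2887, 0.1006]
tcp_rot: [-0.001, 0.998, 0.066, -0.001]
contact_force: [-0.1, -1.0, 1.4]
grip_width: 0.0744
```

Call:
arm_command(offset=[[-32,0,-30],[-32,0,-30],[-32,0,-30],[-32,0,-30]], spin=[0,0,0,0])

```text
time: 18.4
ee_pos: [0.5229, -0.2937, 0.1306]
tcp_rot: [-0.001, 0.998, 0.065, -0.001]
contact_force: [-0.1, 0.1, -1.0]
grip_width: 0.0798
```

```bash
python3 - <<'E'
from h import *
w=snap('wrist','w16.png');s=st();y,R=yawof(s['tcp_rot'])
cv2.imwrite('pics/w16c.png',cv2.resize(w['img'][80:230,180:340],None,fx=4,fy=4,interpolation=2))
E
```

```text
t 18.45 p [ 0.5228 -0.2936  0.1301] q [-0.001   0.9979  0.0647 -0.0012] F [-0.   0.5 -0.7] M [ 0.05 -0.02 -0.04] w 0.0802 j [-0.569  0.094  1.391  0.     1.66   0.873]
```

View pics/w16c.png

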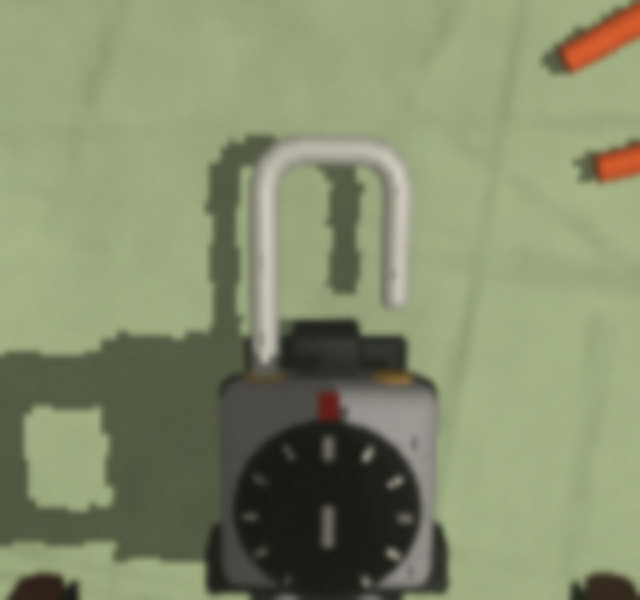

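```bash
python3 - <<'E'
from h import *
w=camera('wrist');s=st();y,R=yawof(s['tcp_rot'])
f=lambda x,y,z:atz(w,(180+(x+.5)/4-.5,80+(y+.5)/4-.5),z)
for n,x,y_,z,lx in [('bow',332,135,.027,.085),('toe',396,308,.027,.044),('bodyfront',330,381,.039,.027),('bodyrear',330,592,.039,-.027),('disc',328,510,.044,-.004)]:
    p=f(x,y_,z); d=R.T@(p-np.array(s['ee_pos']))*1e3
    print(n,np.round(p,4),'tool xy',np.round(d,1),'-> lock mid tool x',round(d[0]-lx*1e3,1))
E
```

```text
t 18.5 p [ 0.5228 -0.2936  0.13  ] q [-0.0011  0.9979  0.0647 -0.0013] F [-0.6  0.2  1. ] M [ 0.01  0.03 -0.  ] w 0.08 j [-0.569  0.094  1.391  0.     1.66   0.873]
bow [ 0.5989 -0.2841  0.027 ] tool xy [ 77.    0.7 102.8] -> lock mid tool x -8.0
toe [ 0.5607 -0.3049  0.027 ] tool xy [ 36.4  16.3 102.8] -> lock mid tool x -7.6
bodyfront [ 0.5435 -0.2908  0.039 ] tool xy [21.1  0.2 90.9] -> lock mid tool x -5.9
bodyrear [ 0.489 -0.298  0.039] tool xy [-33.8   0.2  91. ] -> lock mid tool x -6.8
disc [ 0.5128 -0.2943  0.044 ] tool xy [-9.8 -0.3 86. ] -> lock mid tool x -5.8
```

Call:
arm_command(offset=[[-6.5,0.2,40],[-6.5,0.2,80],[-6.5,0.2,106],[-6.5,0.2,118]], spin=[0,0,0,0])

```text
time: 18.9
ee_pos: [0.5145, -0.2935, 0.0089]
tcp_rot: [-0.002, 0.998, 0.065, -0.003]
contact_force: [-0.5, 1.2, -0.7]
grip_width: 0.0801
```

Call:
arm_command(offset=[[0,0,0],[0,0,0],[0,0,0],[0,0,0],[0,0,0]], spin=[0,0,0,0,0], jaw=40)

```text
time: 19.4
ee_pos: [0.5175, -0.2958, 0.0163]
tcp_rot: [0.001, 0.998, 0.064, 0.001]
contact_force: [0.1, 1.9, 4.4]
grip_width: 0.0539
```

```bash
python3 - <<'E'
from h import *
s=st();w=snap('wrist','w17.png')
E
```

```text
t 19.4 p [ 0.5175 -0.2958  0.0163] q [8.000e-04 9.979e-01 6.440e-02 1.400e-03] F [0.1 1.9 4.4] M [ 0.37  0.06 -0.02] w 0.0539 j [-0.577  0.135  1.551  0.     1.452  0.865]
```

View pics/w17.png

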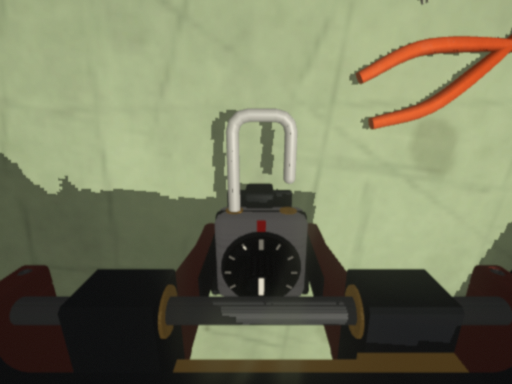

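Call:
arm_command(offset=[[0,0,-5],[0,0,-15],[0,0,-30],[0,0,-60],[0,0,-100]], spin=[0,0,0,0,0])

```text
time: 19.95
ee_pos: [0.5146, -0.2945, 0.1128]
tcp_rot: [-0.002, 0.998, 0.064, -0.003]
contact_force: [0.8, -0.4, -5.0]
grip_width: 0.0537
```

Call:
arm_command(offset=[[0,0,-40],[0,0,-80],[0,0,-90],[0,0,-90]], spin=[0,0,0,0])

```text
time: 20.35
ee_pos: [0.5168, -0.2958, 0.2062]
tcp_rot: [0.001, 0.998, 0.064, 0.001]
contact_force: [0.8, -0.1, -4.7]
grip_width: 0.0538
```

```bash
python3 - <<'E'
from h import *
s=st();w=snap('wrist','w18.png');
cv2.imwrite('pics/w18c.png',cv2.resize(w['img'][80:280,160:360],None,fx=3,fy=3,interpolation=2))
sd=snap('side','s18.png')
t=snap('top','t18.png')
r=[place_of('eye',c)[:2] for c in (sd,t)]
for x in r: print([(np.round(a['at'],1).tolist(),round(a['conf'],2)) for a in x])
print(tri([(sd,r[0][0]['at']),(t,r[1][0]['at'])]))
E
```

```text
t 20.35 p [ 0.5168 -0.2958  0.2062] q [0.0012 0.9979 0.0643 0.0013] F [ 0.8 -0.1 -4.7] M [-0.04  0.04 -0.01] w 0.0538 j [-0.577  0.073  1.279 -0.     1.786  0.865]
[]
[([183.2, 207.1], 0.63)]Traceback (most recent call last):
  File "<stdin>", line 8, in <module>
IndexError: list index out of range
```

View pics/w18c.png

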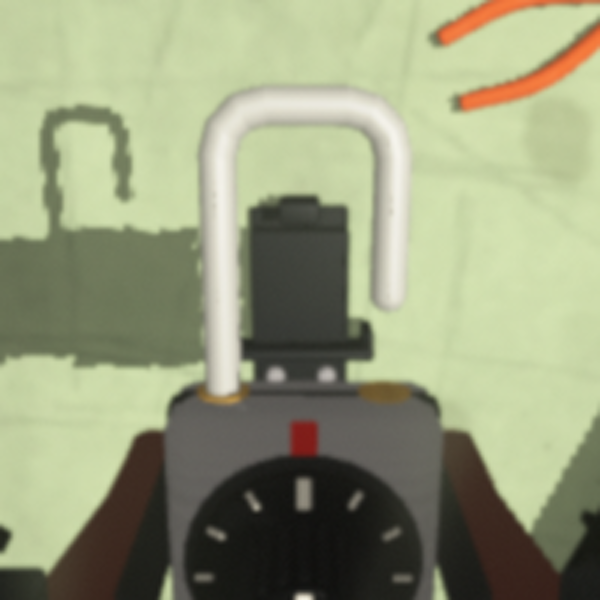

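View pics/s18.png

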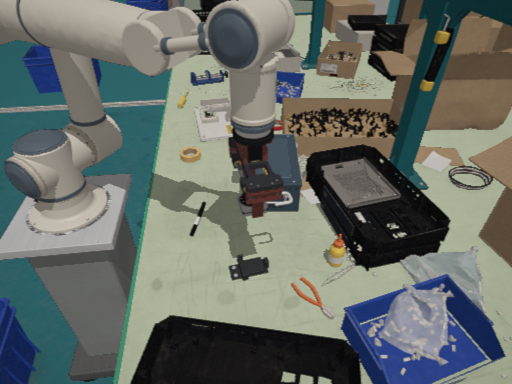

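View pics/t18.png

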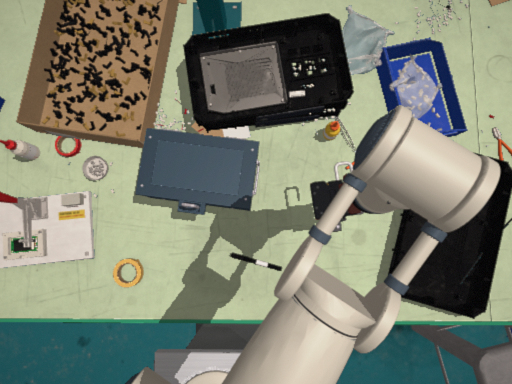

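The padlock is lifted level with the shackle open: toe at (388,308), dial mark still at red. The lid is flat in the top view, with the staple at (189,208). I now move toward a spot in front of the case at height.

```bash
python3 - <<'E'
from h import *
w=camera('wrist');s=st();y,R=yawof(s['tcp_rot'])
f=lambda x,y,z:atz(w,(160+(x+.5)/3-.5,80+(y+.5)/3-.5),z)
zc=s['ee_pos'][2]+.0107
for n,x,y_,dz,lx in [('bow',305,85,0,.085),('toe',388,311,0,.044),('toeL',371,290,0,0),('toeR',404,290,0,0),('bodyfront',304,385,.010,.027),('legL',222,380,.0,.027),('disctop',304,457,.017,.0175)]:
    p=f(x,y_,zc+dz); d=R.T@(p-np.array(s['ee_pos']))*1e3
    print(n,'tool xy',np.round(d,1),'lock0 x',round(d[0]-lx*1e3,1))
t=camera('top'); cv2.imwrite('pics/t19c.png',cv2.resize(t['img'][180:230,150:250],None,fx=7,fy=7,interpolation=2))
to([.45,.073,.206],-7.7)
E
```

```text
t 20.65 p [ 0.5157 -0.2949  0.2014] q [-0.0013  0.9979  0.0644 -0.0018] F [ 0.3  0.3 -3.6] M [-0.   -0.02  0.  ] w 0.0535 j [-0.577  0.076  1.284 -0.     1.786  0.865]
bow tool xy [ 82.6  -0.9 -11. ] lock0 x -2.4
toe tool xy [ 41.6  14.8 -10.9] lock0 x -2.4
toeL tool xy [ 45.7  11.5 -10.9] lock0 x 45.7
toeR tool xy [ 45.7  17.7 -10.9] lock0 x 45.7
bodyfront tool xy [ 30.4  -1.1 -20.8] lock0 x 3.4
legL tool xy [ 27.6 -17.1 -10.7] lock0 x 0.6
disctop tool xy [ 19.3  -1.1 -27.8] lock0 x 1.8
t 20.7 p [ 0.5158 -0.295   0.202 ] q [-0.0011  0.9979  0.0644 -0.0015] F [ 0.2 -0.1 -4.2] M [ 0.   -0.02 -0.02] w 0.054 j [-0.577  0.075  1.284 -0.     1.786  0.865]
yaw 7.39 offset [-18.0, -373.4, -3.1] spin 15.09 dist 374
```

View pics/t19c.png

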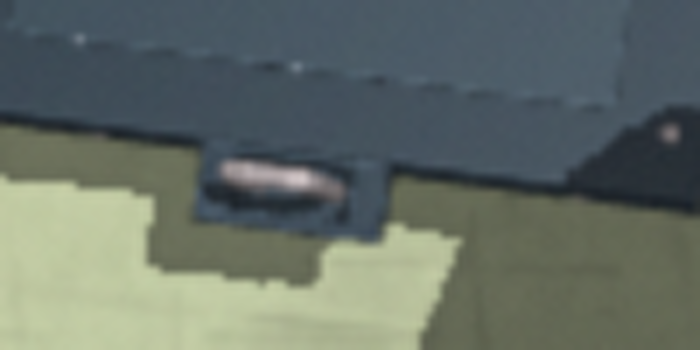

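```bash
python3 - <<'E'
from h import *
t=camera('top')
for p in [(218,165),(281,178),(345,190)]:
    print(np.round(atz(t,(150+(p[0]+.5)/7-.5,180+(p[1]+.5)/7-.5),.143),4))
E
```

```text
[0.5187 0.0654 0.143 ]
[0.5144 0.0448 0.143 ]
[0.5105 0.0239 0.143 ]
```

Call:
arm_command(offset=[[-3,-45,0],[-6,-90,0],[-9,-135,0],[-12,-180,0],[-15,-225,0]], spin=[3,6,9,12,15])

```text
time: 21.25
ee_pos: [0.4719, -0.0725, 0.2038]
tcp_rot: [-0.0, 0.998, -0.068, -0.0]
contact_force: [0.6, 1.2, -3.9]
grip_width: 0.0538
```

```bash
python3 - <<'E'
from h import *
to([.45,.073,.206],-7.7)
E
```

```text
t 21.25 p [ 0.4719 -0.0725  0.2038] q [-1.000e-04  9.977e-01 -6.770e-02 -0.000e+00] F [ 0.6  1.2 -3.9] M [ 0.07 -0.04  0.01] w 0.0538 j [-0.224 -0.243  1.581  0.     1.803  1.482]
yaw -7.77 offset [-41.3, -141.2, -2.1] spin -0.07 dist 147
```

Call:
arm_command(offset=[[-11,-38,0],[-22,-76,0],[-33,-112,0],[-41,-141,0],[-41,-141,0]], spin=[0,0,0,0,0])

```text
time: 21.75
ee_pos: [0.4499, 0.0742, 0.2041]
tcp_rot: [-0.001, 0.998, -0.064, -0.0]
contact_force: [0.1, -0.2, -4.4]
grip_width: 0.0537
```

Call:
arm_command(offset=[[0,0,0],[0,0,0]], spin=[0,0])

```text
time: 21.95
ee_pos: [0.4507, 0.0704, 0.204]
tcp_rot: [0.0, 0.998, -0.067, -0.0]
contact_force: [0.1, -0.2, -4.4]
grip_width: 0.0537
```

```bash
python3 - <<'E'
from h import *
st();w=snap('wrist','w20.png')
r=place_of('eye',w)[:2]; print([(np.round(a['at'],1).tolist(),round(a['conf'],2)) for a in r])
s=st();y,R=yawof(s['tcp_rot'])
for a in r:
    p=atz(w,a['at'],.124);print(np.round(p,4),np.round(R.T@(p-s['ee_pos'])*1e3,1))
E
```

```text
t 21.95 p [0.4507 0.0704 0.204 ] q [ 3.000e-04  9.978e-01 -6.680e-02 -1.000e-04] F [ 0.1 -0.2 -4.4] M [0.05 0.05 0.06] w 0.0537 j [ 8.100e-02 -3.010e-01  1.629e+00 -1.000e-03  1.814e+00  1.785e+00]
[([275.3, 128.4], 0.77)]
t 22.05 p [0.4508 0.0701 0.2041] q [ 1.000e-04  9.977e-01 -6.720e-02 -1.000e-04] F [-0.1 -0.6 -4.3] M [ 0.04 -0.04  0.01] w 0.0538 j [ 0.08  -0.301  1.628 -0.     1.814  1.785]
[0.5134 0.0504 0.124 ] [64.7 11.2 80.1]
```

View pics/w20.png

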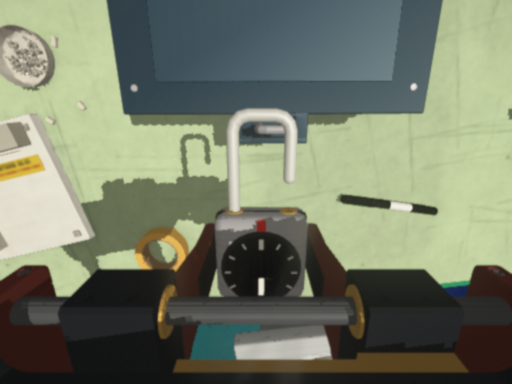

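```bash
python3 - <<'E'
from h import *
im=cv2.imread('pics/w20.png')
cv2.imwrite('pics/w20c.png',cv2.resize(im[95:195,210:320],None,fx=6,fy=6,interpolation=2))
E
```

```text
(no output)
```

View pics/w20c.png

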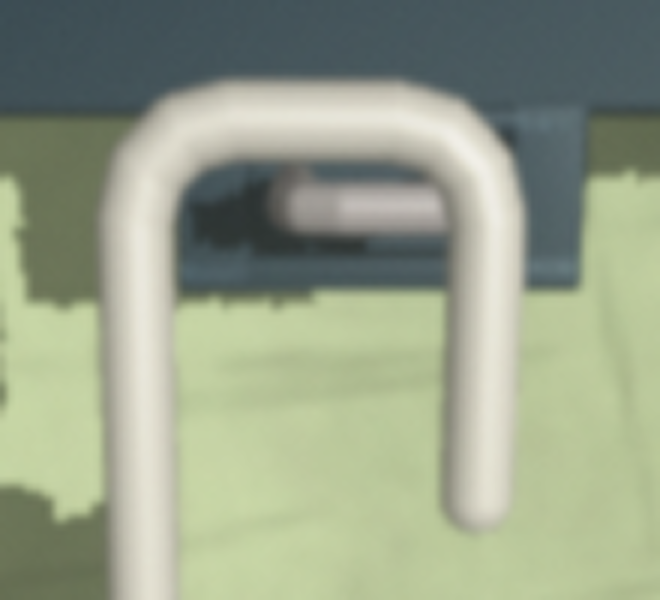

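Call:
arm_command(offset=[[14,-2,0],[29,-3.5,0],[29,-3.5,0],[29,-3.5,0],[29,-3.5,0]], spin=[0,0,0,0,0])

```text
time: 22.55
ee_pos: [0.4795, 0.0703, 0.2042]
tcp_rot: [0.0, 0.998, -0.067, -0.0]
contact_force: [0.4, 0.0, -5.0]
grip_width: 0.0542
```

```bash
python3 - <<'E'
from h import *
w=snap('wrist','w21.png')
cv2.imwrite('pics/w21c.png',cv2.resize(w['img'][95:225,210:320],None,fx=6,fy=6,interpolation=2)[:,:])
r=place_of('eye',w)[:2]; print([(np.round(a['at'],1).tolist(),round(a['conf'],2)) for a in r])
s=st();y,R=yawof(s['tcp_rot']);print(y)
for a in r:
    p=atz(w,a['at'],.124);print(np.round(p,4),np.round(R.T@(p-s['ee_pos'])*1e3,1))
np.savez('w21.npz',K=w['K'],R=w['R'],t=w['t'],ee=s['ee_pos'],TR=R)
E
```

```text
[([281.3, 159.9], 0.57)]
t 22.65 p [0.4795 0.0706 0.2044] q [-0.000e+00  9.978e-01 -6.650e-02  1.000e-04] F [ 0.   0.  -4.3] M [0.05 0.05 0.06] w 0.0537 j [ 0.076 -0.223  1.564  0.     1.801  1.78 ]
-7.6307268876880086
[0.5141 0.0483 0.124 ] [37.2 17.5 80.4]
```

View pics/w21c.png

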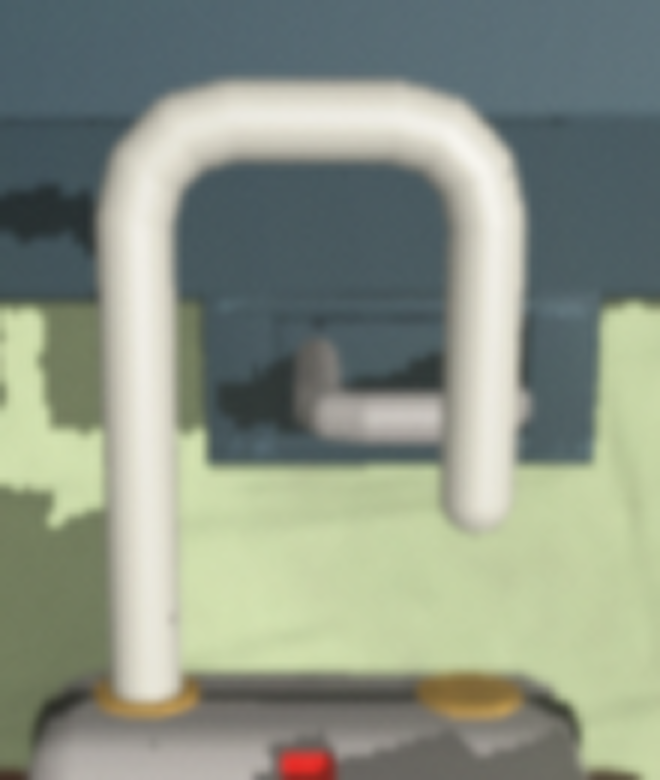

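```bash
python3 - <<'E'
from h import *
d=np.load('w21.npz');w={k:d[k] for k in 'KRt'}
f=lambda x,y,z:atz(w,(210+(x+.5)/6-.5,95+(y+.5)/6-.5),z)
for zc in (.012,.015):
  for n,x,y,z in [('archL',305,416,.1415),('archC',417,416,.1415),('archR',531,412,.1415),('toe',478,530,.204+zc),('bow',310,78,.204+zc),('bodytopfront',310,712,.204+zc+.011)]:
    print(zc,n,np.round(d['TR'].T@(f(x,y,z)-d['ee'])*1e3,1))
print(np.round(f(417,416,.1415),4))
E
```

```text
0.012 archL [37.2 -1.2 62.9]
0.012 archC [37.2 14.4 62.9]
0.012 archR [37.7 30.2 62.9]
0.012 toe [ 41.7  15.2 -11.6]
0.012 bow [ 82.6  -0.6 -11.6]
0.012 bodytopfront [ 27.7  -0.7 -22.6]
0.015 archL [37.2 -1.2 62.9]
0.015 archC [37.2 14.4 62.9]
0.015 archR [37.7 30.2 62.9]
0.015 toe [ 42.6  14.9 -14.6]
0.015 bow [ 82.7  -0.6 -14.6]
0.015 bodytopfront [ 28.9  -0.7 -25.6]
[0.5145 0.0514 0.1415]
```

Call:
arm_command(offset=[[3,-0.5,0],[3,-0.5,20],[3,-0.5,40],[3,-0.5,54],[3,-0.5,54]], spin=[0,0,0,0,0])

```text
time: 23.15
ee_pos: [0.4817, 0.0708, 0.1477]
tcp_rot: [0.0, 0.998, -0.066, -0.002]
contact_force: [-0.6, 0.0, -4.1]
grip_width: 0.0537
```

Call:
arm_command(offset=[[0,0,0],[0,0,0],[0,0,0]], spin=[0,0,0])

```text
time: 23.45
ee_pos: [0.4835, 0.0709, 0.1515]
tcp_rot: [-0.0, 0.998, -0.066, 0.001]
contact_force: [0.1, -0.0, -4.1]
grip_width: 0.054
```

```bash
python3 - <<'E'
from h import *
w=snap('wrist','w22.png')
cv2.imwrite('pics/w22c.png',cv2.resize(w['img'][95:225,210:320],None,fx=6,fy=6,interpolation=2)[:,:])
s=st();y,R=yawof(s['tcp_rot']);print(y)
sd=snap('side','s22.png')
cv2.imwrite('pics/s22c.png',cv2.resize(sd['img'][90:230,190:320],None,fx=4,fy=4,interpolation=2)[:,:])
np.savez('w22.npz',K=w['K'],R=w['R'],t=w['t'],ee=s['ee_pos'],TR=R)
E
```

```text
t 23.5 p [0.4834 0.0709 0.1513] q [-1.000e-04  9.978e-01 -6.640e-02  9.000e-04] F [-0.3 -0.3 -4.7] M [ 0.06 -0.04  0.01] w 0.0541 j [ 0.076 -0.216  1.651  0.     1.705  1.78 ]
-7.616877290056734
```

View pics/w22c.png

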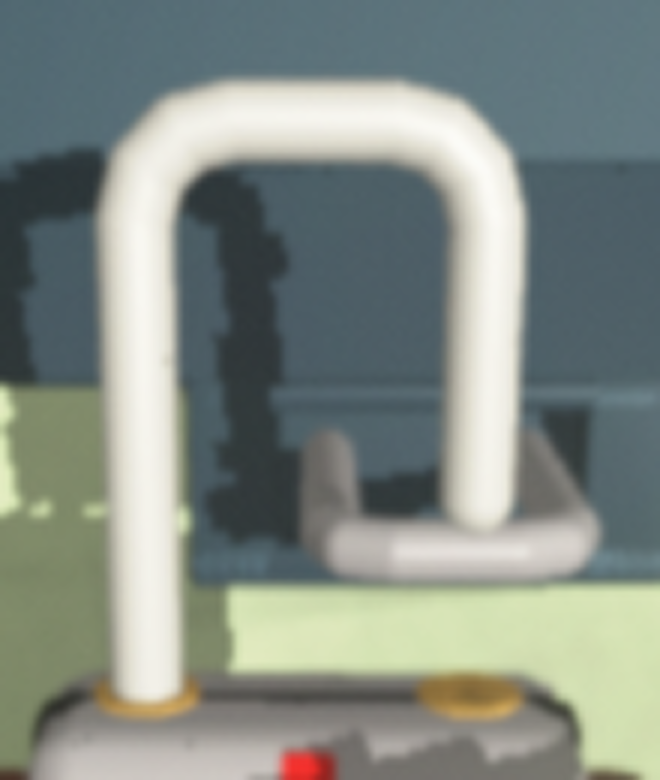

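View pics/s22c.png

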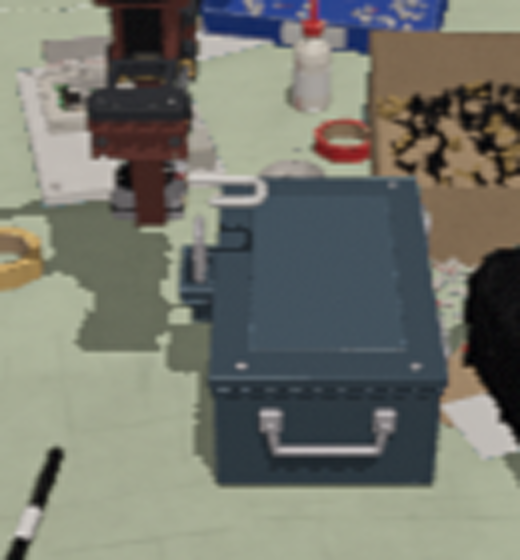

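```bash
python3 - <<'E'
from h import *
d=np.load('w22.npz');w={k:d[k] for k in 'KRt'}
f=lambda x,y,z:atz(w,(210+(x+.5)/6-.5,95+(y+.5)/6-.5),z)
for n,x,y,z in [('archL',318,548,.138),('archC',460,548,.1415),('archR',602,535,.138),('toe',478,530,.151+.0135),('body',310,712,.151+.025)]:
    print(n,np.round(d['TR'].T@(f(x,y,z)-d['ee'])*1e3,1))
E
```

```text
archL [32.6  0.  13.4]
archC [33.6 15.5  9.9]
archR [34.1 31.5 13.4]
toe [ 42.1  14.8 -13.1]
body [ 28.4  -1.  -24.6]
```

Call:
arm_command(offset=[[-0.5,0.8,8],[-0.5,0.8,17],[-0.5,0.8,26],[-0.5,0.8,33],[-0.5,0.8,37]], spin=[0,0,0,0,0])

```text
time: 24.05
ee_pos: [0.4817, 0.07, 0.1117]
tcp_rot: [0.0, 0.998, -0.066, -0.001]
contact_force: [0.1, 0.3, -4.0]
grip_width: 0.054
```

Call:
arm_command(offset=[[0,0,0],[0,0,0],[0,0,0]], spin=[0,0,0])

```text
time: 24.35
ee_pos: [0.4826, 0.0701, 0.1138]
tcp_rot: [-0.0, 0.998, -0.066, 0.0]
contact_force: [-0.1, 0.2, -4.2]
grip_width: 0.054
```

```bash
python3 - <<'E'
from h import *
w=snap('wrist','w23.png')
cv2.imwrite('pics/w23c.png',cv2.resize(w['img'][95:225,210:320],None,fx=6,fy=6,interpolation=2)[:,:])
s=st()
sd=snap('side','s23.png')
cv2.imwrite('pics/s23c.png',cv2.resize(sd['img'][110:190,200:290],None,fx=7,fy=7,interpolation=2)[:,:])
E
```

```text
t 24.4 p [0.4826 0.0701 0.1138] q [-1.000e-04  9.978e-01 -6.650e-02  5.000e-04] F [-0.5 -0.2 -4.2] M [ 0.05  0.04 -0.04] w 0.0536 j [ 0.074 -0.21   1.712  0.     1.638  1.778]
```

View pics/w23c.png

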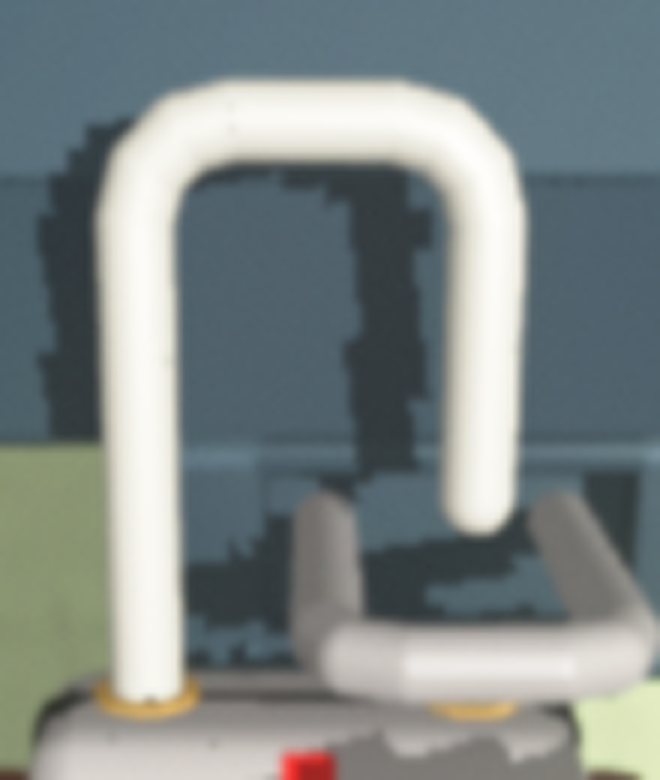

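View pics/s23c.png

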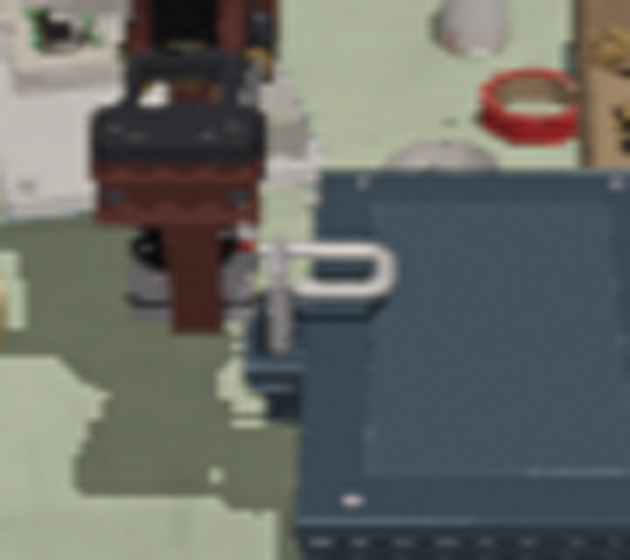

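The staple stands in the gap between toe and body with no contact: the arch spans (325–655, 660) in the crop and the toe is at (478,530). Now I draw the lock back so the leg passes through the eye.

Call:
arm_command(offset=[[-4,0,0],[-9,0,0],[-14,0,0],[-19,0,0],[-24,0,0]], spin=[0,0,0,0,0])

```text
time: 24.95
ee_pos: [0.458, 0.0733, 0.1133]
tcp_rot: [-0.0, 0.998, -0.066, 0.0]
contact_force: [0.5, -1.0, -3.9]
grip_width: 0.0535
```

Call:
arm_command(offset=[[-1,0,0],[-1,0,0],[-1,0,0],[-1,0,0],[-1,0,0]], spin=[0,0,0,0,0])

```text
time: 25.45
ee_pos: [0.4576, 0.0734, 0.1132]
tcp_rot: [0.0, 0.998, -0.066, -0.0]
contact_force: [0.6, 0.1, -3.6]
grip_width: 0.0542
```

```bash
python3 - <<'E'
from h import *
w=snap('wrist','w24.png')
cv2.imwrite('pics/w24c.png',cv2.resize(w['img'][75:225,200:330],None,fx=4,fy=4,interpolation=2)[:,:])
s=st();y,R=yawof(s['tcp_rot']);print(y)
sd=snap('side','s24.png')
cv2.imwrite('pics/s24c.png',cv2.resize(sd['img'][110:190,200:290],None,fx=7,fy=7,interpolation=2)[:,:])
snap('top','t24.png')
np.savez('w24.npz',K=w['K'],R=w['R'],t=w['t'],ee=s['ee_pos'],TR=R)
E
```

```text
t 25.5 p [0.4576 0.0734 0.1132] q [ 0.      0.9978 -0.0665 -0.    ] F [-0.6  0.3 -4.6] M [ 0.01  0.02 -0.02] w 0.0534 j [ 0.086 -0.278  1.77  -0.     1.649  1.789]
-7.622207230608781
```

View pics/w24c.png

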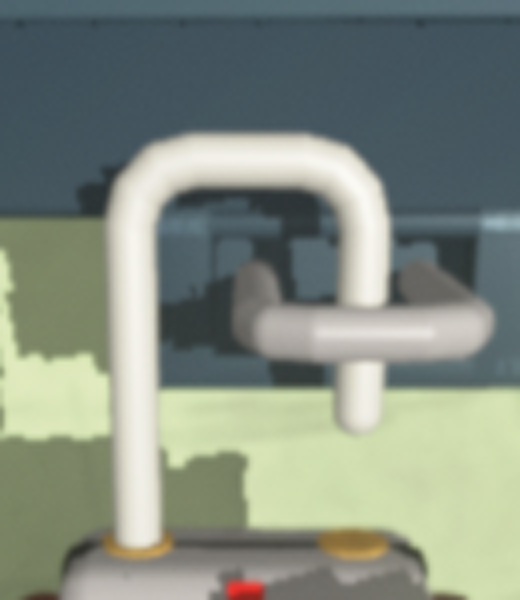

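View pics/s24c.png

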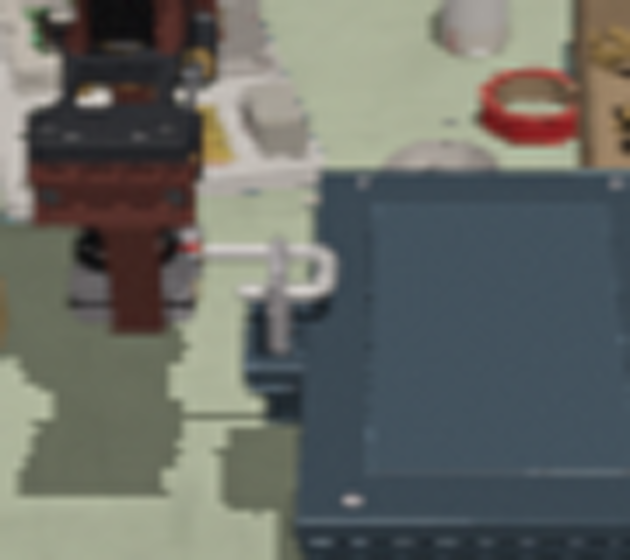

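View pics/t24.png

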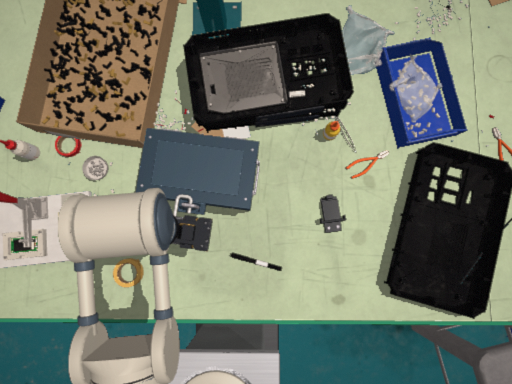

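The arch crosses over the leg at (360,330) in the crop and the toe comes out in front at (358,430). The wrist force is only the lock's weight (about -4 N), so nothing touches. Pen and bottle are where they were. I'm handing in.

```bash
python3 - <<'E'
from h import *
st(); print(close_job())
E
```

```text
t 25.6 p [0.4576 0.0734 0.1131] q [-0.000e+00  9.978e-01 -6.640e-02 -1.000e-04] F [ 0.9 -0.  -5.1] M [ 0.07  0.06 -0.01] w 0.0539 j [ 0.086 -0.278  1.77   0.     1.649  1.789]
the job is handed in; nothing more can be done
None
```

The job is done and handed in at 25.6 s: the arm is still holding the padlock by its body, level, with the free leg of the open shackle through the staple.

- **Lid:** I pushed it shut until it met its stop, with a brief 27 N peak at the fingertips on first contact. In the pictures it lies flat, with the staple standing up through the slot.
- **Dial:** it started two notches positive and I turned it clockwise. It settled with the white pointer at the red mark, and the shackle then slid freely.
- **Shackle:** after the first pull I measured only about 21 mm of the 22 mm travel. I gripped it again and pulled with 13 N; it moved less than 1 mm, so I take it to be at its hard stop.
- **Last check:** the wrist picture shows the staple's arch crossing over the free leg. By the arm positions, the leg's end is about 17 mm past the eye. The wrist force was 4 to 5 N downward, close to the padlock's weight (3.7 N), so I saw no sign of it resting on the case.
- **Left alone:** the pen and the flux bottle look unmoved in the last top picture.

No check failed. The camera estimates of the staple's position disagreed by up to about 8 mm, so I lined up the last moves with the wrist camera.

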